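# Clamp the heat spreader, log the adhesive and clear up

### The arm

A 7-joint arm with a two-finger parallel gripper is mounted at the origin on the work surface. World frame = base frame: x ahead of the robot, y to its left, z up, the work surface at z = 0. Lengths are in m, angles in rad, forces in N, time in s.
With the tool pointing down it reaches from about 0.4 to 0.85 m from the base axis. Payload 4.5 kg.
Tool frame: the origin (TCP) lies at the very end of the fingers, on their centre line; the grasp point (between the pads) lies 19 mm behind it; x points along the fingers, y is the direction in which the jaws open and shut, and the axes are right-handed (so a half turn about x gives the same grasp; the last joint's range is limited). The gripper opens to 88 mm and grips with 3 to 60 N. Pads are 18 mm wide; open, the fingers measure 123 mm over their backs; the gripper's body (75 mm by 187 mm) begins 45 mm behind the grasp point.
Start: joints at [1.156, 0.689, -0.195, 1.565, 0.157, 0.902, -0.215], TCP at [0.271, -0.563, 0.239] pointing down, gripper open.
Joint ranges: [-3.01, 3.01], [-0.46, 2.08], [-1.47, 1.51], [0.13, 2.56], [-1, 4.14], [0.04, 2.09], [-2.66, 2.66]. Speed limits (rad/s): [2.57, 2.57, 3.14, 3.14, 3.14, 3.14, 3.14].

### API

Orientations are given as [roll, pitch, yaw] about the fixed x, y, z axes, in that order (R = Rz(yaw) Ry(pitch) Rx(roll)).
In Python, from rig import manip, eyes, ticket gives the robot as it stands.
- The arm moves only by the shell command python3 -m crank 'ROWS' [FORCE]. ROWS is JSON, a list that holds one entry, the list of rows, each a list of 7 numbers: the turn, a rotation vector about the tool's x, y, z in rad, then the shift along the tool's x, y, z in mm, then the closure in counts, from 0 (fully open) to 255 (shut). In form: [[[wx, wy, wz, dx, dy, dz, claw], ...]]. A call has 1 to 20 rows; each row is the pose to reach, as a shift and turn from the pose commanded when the call began, along the tool's axes at that moment; what a row does not reach only later rows make up. A row lasts 1/8 s, in which the tool goes at most 62.5 mm and 10.7 degrees, less where a joint would pass 70% of its speed; a pose out of reach is approached as far as the arm can. A call with a gripper value outside its range is refused whole. The fingers move at their own pace and stop on an object; FORCE is the grip in N (left out, the last holds). Time passes only in rows, so rows that repeat a pose let the fingers close. It gives the time, the measured TCP pose, the force and the opening at its end, in the units of the state.
- manip.observe(): the state, without advancing time (a new reading comes with each control period).
- eyes.snapshot(name): name is "scene" or "top" or "wrist"; returns a dict with "color" (480x640x3 uint8, blue, green, red), "range_z" (480x640 float32, m along the optical axis (not along the pixel's ray), 0 where there is no reading), "K" (3x3 intrinsics, pixels), "D" ([k1, k2, p1, p2, k3] as OpenCV has them; the pictures are not rectified), "R" (3x3) and "t" (3): a world point X has camera coordinates R X + t. Camera axes: x right, y down, z forward; pixel columns grow to the right and rows downward; lengths in m; the calibration is good to about 2 mm. A picture is of the moment at which its call begins.
- ticket.sign_off(): hands the job in, once; it reports no verdict.
The state is a dict: "t": time; "joints": joint angles; "joint_vel": joint speeds; "tau": joint torques, N m; "ee_pos": TCP position; "tcp_rot": TCP orientation; "wrist_force": force on the tool from outside, world axes, zero at the start; "moment": the same for the moment, N m; "grip_width": opening from 0.0 (shut) to 1.0 (fully open).
Only numpy, scipy, OpenCV 4.12 (cv2) and the standard library are available. Lean on these libraries where they do the work, as an engineer would, in place of code of your own. Each camera call takes 0.05 s, during which the arm holds its last target.

### The job

A heat spreader has just been glued to the power board in the jig. First log the adhesive: stand its pot upright in the middle of the black disc with its bar mark squarely facing the scanner window and let go for a second; then put a spring clamp on each end of the board, jaws gripping board and spreader well in from the end edge, with the clamp upright and in line with the board and its foot near the bench. Finally stow the pot (upright) and every leftover finned heat sink in the open drawer and push the drawer fully shut, leaving everything else on the bench where it is.

Things in the scene. Friction and masses are not known exactly. Their poses are not given: they have to be found in the camera images.
- jig: Fixed steel block 56 x 56 x 22 mm holding a power board with its glued aluminium spreader upright in its middle. Origin centre of underside; y along the board, z up. Board and spreader form one slab 7 mm thick (x -3.5 to 3.5 mm), 130 mm long (y -65 to 65 mm), 4 to 45 mm above the bench; both ends stick out 37 mm beyond the block (+y and -y), free to be clamped.
- clamp1: Black clothes-peg spring clamp, 30 mm tall, 67 long, 80 g, hinge pin upright. Origin: pin axis, underside; jaws to +x, handles to -x, z up. Frame of the half on the +y side: with the jaw at q the clamp's midline is turned q/2 clockwise from it (seen from above). Shut: handles reach 36 mm behind the pin; outside width 45 mm at 24 mm behind it, 51 at the rear. Either clamp fits either end.
- clamp2: Identical to clamp1. Squeezing the handles together, 24 mm behind the pin, opens the jaws: 9 N starts it, 14 N opens it fully (30 N is safe). Fully open, the handles are parallel, 30 mm over their outsides, with the pin 27 mm ahead of the squeeze. Let go, it springs shut.
- clamp1_bite (a point): Point midway between clamp1's shut jaw pads, 25 mm ahead of the pin, 15 mm above the underside. The pads lie 20 to 30 mm ahead of the pin (30 = jaw tips), 3 mm apart when shut, about 15 mm fully open; behind them the throat is 13 mm wide back to the pin (radius 5.5 mm).
- clamp2_bite (a point): The same point on clamp2.
- clamp1_jaw (a joint): Opening angle of clamp1's jaws, rad: 0 shut on nothing, about 0.17 shut on the 7 mm slab, 0.55 fully open.
- clamp2_jaw (a joint): The same for clamp2.
- pot: Grey adhesive pot with black lid, upright cylinder 50 mm in diameter, 42 mm high, 80 to 170 g. Origin at the centre of its underside, z up; its +x side carries a patch of black and white bars 20 mm wide, and a white stripe on the lid runs from the middle towards that side.
- pot_mark (a point): Centre of the bar patch on the pot's side, 25 mm from its axis, 20 mm up.
- scanner: Fixed grey code scanner block 50 x 70 x 55 mm high with a dark red window on its -x face. Origin at the centre of its underside, z up; -x points out of the window.
- pad (a point): Centre of the flat black disc (84 mm in diameter, under 1 mm thick, on the bench) in front of the scanner's window, 85 mm from the scanner's origin along its -x. The pot is to stand in its middle.
- unit_drawer0_handle (a point): Middle of the open drawer's bar handle (11 mm thick, 120 long in y), 60 mm above the bench; +x pushes it shut, z up. From it the drawer's inside is x 56 to 251, y -129 to 129 mm, floor 38 mm lower (22 above the bench); front's top edge 25 mm higher. The fixed grey unit's top is 38 mm higher (98 above bench, underside 86); open by q, the drawer is uncovered from x = 56 to 50 mm + q.
- unit_drawer0 (a joint): How far the drawer is open, m: 0 shut, 0.165 fully open. It slides with 1 N of friction and stays where left.
- sink1: Small finned aluminium heat sink 38 (x) x 28 (y) x 22 mm high, 60 g, fins along x. Origin at the centre of its underside. One to three of them lie on the bench.
- sink2: Small finned aluminium heat sink 38 (x) x 28 (y) x 22 mm high, 60 g, fins along x. Origin at the centre of its underside. One to three of them lie on the bench.
- sink3: Small finned aluminium heat sink 38 (x) x 28 (y) x 22 mm high, 60 g, fins along x. Origin at the centre of its underside. One to three of them lie on the bench.
- module: Bystander: black potted module, a plain block 50 x 30 x 20 mm, left alone. Origin under its centre.
- spool: Bystander: grey empty solder spool 52 mm in diameter, 40 mm high.
- mug: Bystander: white mug, 76 mm wide, 85 mm high.
- driver: Bystander: screwdriver with a black handle lying on the bench.
- adaptor: Bystander: steel coaxial adaptor 34 mm long, 18 mm wide, lying on the bench.
Things that resemble listed ones, but are neither listed nor needed, are in the scene too. What is shaped like the pot but blue or purple is not meant.

How it is judged:
By the outcome, as a careful person would: the job done as asked, in the order asked, and still so for the second after the job is handed in, with the robot touching nothing.
Of sink1, sink2, sink3 only 1 to 3 are there at a start; the rules pass over those that are not, and their reading is None.
At some moment in a run one of pot, sink1, sink2, sink3 may be knocked a few centimetres aside while the robot is not near it.
It also fails if it takes over 210 s, if anything falls off the work surface, if the arm or the gripper's body presses on something with over 40 N, if the wrist force passes 120 N, or if a joint passes its speed limit or range.

## Working session

There is one attempt and no reset: what is moved stays moved. The work goes in short steps, Python scripts to look and compute and a shell command to move; the robot and the scene stay as the last step left them, time stands still between calls to the robot, and variables do not carry over. Pictures are saved under pics/ and viewed, and the job is handed in when it is done.

```bash
ls -la; mkdir -p pics; python3 - <<'E'
from rig import manip, eyes
import cv2
print(manip.observe())
for n in ("scene","top","wrist"):
    s=eyes.snapshot(n); cv2.imwrite(f"pics/{n}0.png",s["color"]); print(n,s["K"],s["D"],s["R"],s["t"])
E
```

```text
total 12
drwxr-xr-x  3 agent agent 4096 Dec  7 04:36 .
drwxr-xr-x 23 root  root  4096 Dec  7 04:36 ..
drwxr-xr-x  2 agent agent 4096 Dec  7 04:36 pics
{'t': 0.0, 'joints': array([ 1.15579623,  0.68999339, -0.19452025,  1.5663099 ,  0.15728726,
        0.90249815, -0.2150665 ]), 'joint_vel': array([-0.00046891,  0.00044298, -0.00152001,  0.00095823, -0.00337288,
       -0.00080647, -0.00016917]), 'tau': array([ 7.05763614e-04, -5.27559865e+01, -1.26651898e+00, -1.53422731e+01,
       -5.26586152e-02,  6.55790194e-03,  1.37337061e-04]), 'ee_pos': array([ 0.27087181, -0.56256689,  0.23791341]), 'tcp_rot': array([-1.50713276,  1.56897799,  2.08337062]), 'wrist_force': array([-0.66946741, -0.69150133, -0.58607314]), 'moment': array([-0.04903603, -0.05439886,  0.01874917]), 'grip_width': 0.9983949134168457}
scene [[524.63907489   0.         317.71180506]
 [  0.         524.63907489 246.46741128]
 [  0.           0.           1.        ]] [-0.00831556  0.          0.          0.          0.        ] [[ 5.87710335e-01  8.09071409e-01 -1.30738965e-04]
 [ 5.57137009e-01 -4.04822082e-01 -7.25063745e-01]
 [-5.86681272e-01  4.26054617e-01 -6.88681747e-01]] [-0.3346434  -0.22436372  1.50599022]
top [[441.43603033   0.         327.43024867]
 [  0.         441.43603033 239.77194927]
 [  0.           0.           1.        ]] [-0.06578146  0.          0.          0.          0.        ] [[ 0.01982264 -0.99974677  0.01065175]
 [-0.99326559 -0.02090829 -0.11395753]
 [ 0.11415139 -0.00832107 -0.99342852]] [0.03884064 0.54094005 1.03549623]
wrist [[371.865004     0.         321.90414952]
 [  0.         371.865004   234.78050904]
 [  0.           0.           1.        ]] [-0.02783022  0.          0.          0.          0.        ] [[ 0.43517199 -0.90034593 -0.00159596]
 [-0.85629055 -0.41442473  0.30825092]
 [-0.27819387 -0.13277557 -0.95130375]] [-0.62499089 -0.04388627  0.38959346]
```

View pics/scene0.png

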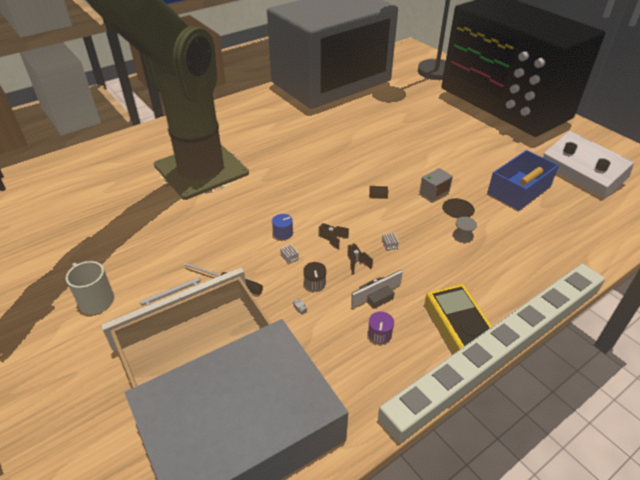

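View pics/top0.png

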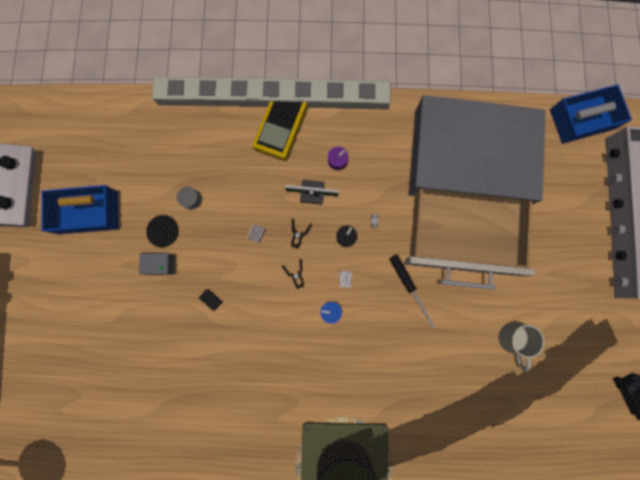

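View pics/wrist0.png

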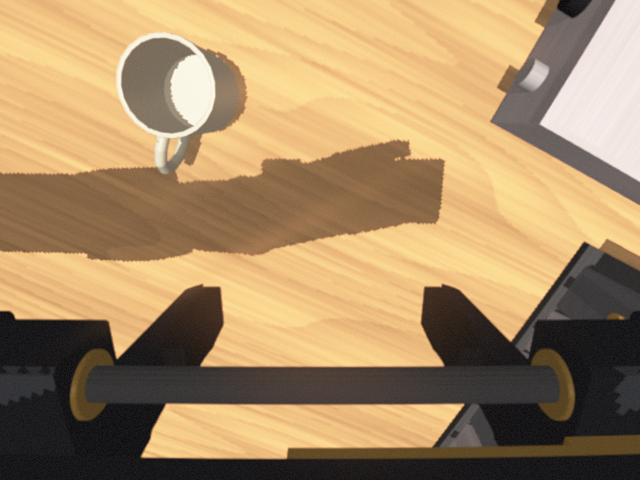

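```bash
cat > h.py <<'E'
import numpy as np, cv2
from scipy.spatial.transform import Rotation as Ro
from rig import manip, eyes
def state():
    s=manip.observe(); return s, Ro.from_euler('xyz',s['tcp_rot']).as_matrix(), np.array(s['ee_pos'])
def ray(s,px):
    px=np.array(px,float).reshape(-1,1,2)
    u=cv2.undistortPoints(px,s['K'],np.array(s['D']))[:,0]
    return np.c_[u,np.ones(len(u))]
def atz(s,px,z):
    """world point where pixel ray meets plane z"""
    d=ray(s,px)@s['R']; c=-s['R'].T@s['t']
    return c+d*((z-c[2])/d[:,2])[:,None]
def atdepth(s,px):
    out=[]
    for p in np.atleast_2d(px):
        zz=s['range_z'][int(round(p[1])),int(round(p[0]))]
        out.append(s['R'].T@(ray(s,p)[0]*zz-s['t']))
    return np.array(out)
def cloud(s):
    h,w=s['range_z'].shape
    g=np.stack(np.meshgrid(np.arange(w),np.arange(h)),-1).reshape(-1,2)
    d=ray(s,g)*s['range_z'].reshape(-1,1)
    return ((d-s['t'])@s['R']).reshape(h,w,3)
def proj(s,X):
    X=np.atleast_2d(X).astype(float)
    return cv2.projectPoints(X,cv2.Rodrigues(s['R'])[0],np.array(s['t']),s['K'],np.array(s['D']))[0][:,0]
def crop(s,x0,y0,x1,y1,k,name):
    cv2.imwrite('pics/'+name,cv2.resize(s['color'][y0:y1,x0:x1],None,fx=k,fy=k,interpolation=cv2.INTER_CUBIC))
def Rdown(yaw):
    """tool x down; tool y at world angle yaw"""
    y=np.array([np.cos(yaw),np.sin(yaw),0]); x=np.array([0,0,-1.]); return np.c_[x,y,np.cross(x,y)]
def delta(pos,yaw,base=None):
    """rows for TCP pos (m), tool y along world yaw (rad), from current (measured) pose or base=(R,p)"""
    s,R,p=state()
    if base: R,p=base
    best=None
    for k in (0,np.pi):
        Rt=Rdown(yaw+k); w=Ro.from_matrix(R.T@Rt).as_rotvec()
        if best is None or np.linalg.norm(w)<np.linalg.norm(best): best=w
    sh=R.T@(np.array(pos)-p)*1000
    print('t',round(s['t'],2),'turn',best.round(3),'shift',sh.round(1),'yawnow',round(np.arctan2(R[1,1],R[0,1]),3),'p',p.round(4),'grip',round(s['grip_width'],3),'F',np.round(s['wrist_force'],1))
E
python3 - <<'E'
from h import *
s,R,p=state(); print(R.round(3))
w=eyes.snapshot('wrist'); print('cam in tool', R.T@(-w['R'].T@w['t']-p), (w['R']@R).round(3))
t=eyes.snapshot('top')
names=dict(blue=(330,312),purple=(338,157),grey=(347,236),sinkA=(257,233),sinkB=(345,279),adapt=(374,221),disc=(162,231),scan=(157,263),jig=(312,191),cl1=(297,234),cl2=(294,276),hand=(467,285),mug=(527,343),spool=(189,197),module=(210,299))
for k,v in names.items(): print(k,atdepth(t,v)[0].round(3))
crop(t,130,140,400,330,2.9,'topc.png')
E
```

```text
[[-0.001  0.434 -0.901]
 [ 0.001 -0.901 -0.434]
 [-1.    -0.001  0.   ]]
cam in tool [-0.14515444  0.00083034 -0.07925073] [[-0.     1.    -0.001]
 [-0.308  0.001  0.951]
 [ 0.951  0.     0.308]]
blue [0.368 0.041 0.043]
purple [0.743 0.028 0.044]
grey [0.549 0.003 0.04 ]
sinkA [0.556 0.225 0.004]
sinkB [0.447 0.006 0.023]
adapt [ 0.591 -0.064  0.015]
disc [0.557 0.463 0.002]
scan [0.474 0.451 0.054]
jig [0.656 0.09  0.045]
cl1 [0.552 0.124 0.034]
cl2 [0.451 0.128 0.031]
hand [ 0.437 -0.278  0.064]
mug [ 0.299 -0.442  0.016]
spool [0.637 0.389 0.037]
module [0.392 0.33  0.019]
```

View pics/topc.png

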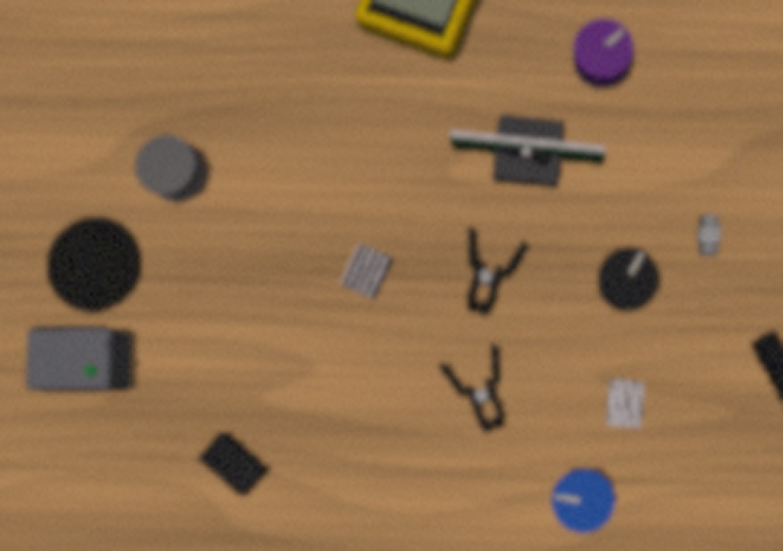

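```bash
python3 - <<'E'
from h import *
delta((0.50,0.12,0.36),-np.pi/2)
E
```

```text
t 0.25 turn [0.449 0.    0.001] shift [-121.3 -516.  -502.6] yawnow -1.122 p [ 0.2711 -0.5629  0.2384] grip 0.996 F [0.4 0.5 0.3]
```

```bash
python3 -m crank '[[[0,0,0,-121,0,0,0],[0.449,0,0,-121,-516,-503,0],[0.449,0,0,-121,-516,-503,0],[0.449,0,0,-121,-516,-503,0],[0.449,0,0,-121,-516,-503,0],[0.449,0,0,-121,-516,-503,0],[0.449,0,0,-121,-516,-503,0],[0.449,0,0,-121,-516,-503,0],[0.449,0,0,-121,-516,-503,0],[0.449,0,0,-121,-516,-503,0],[0.449,0,0,-121,-516,-503,0],[0.449,0,0,-121,-516,-503,0],[0.449,0,0,-121,-516,-503,0],[0.449,0,0,-121,-516,-503,0],[0.449,0,0,-121,-516,-503,0]]]'
python3 - <<'E'
from h import *
w=eyes.snapshot('wrist'); cv2.imwrite('pics/w1.png',w['color']); s,R,p=state(); print(p,s['joints'].round(3),R.round(3))
np.savez('w1.npz',**w)
E
```

```text
t: 2.12
ee_pos: [0.5001, 0.1187, 0.3594]
tcp_rot: [1.05, 1.569, -2.093]
wrist_force: [-0.5, 0.0, -0.1]
grip_width: 1.002
[0.50012606 0.11820988 0.35948559] [-0.181  0.404 -0.212  1.717  0.098  1.032 -2.001] [[-0.001 -0.002 -1.   ]
 [-0.001 -1.     0.002]
 [-1.     0.001  0.001]]
```

View pics/w1.png

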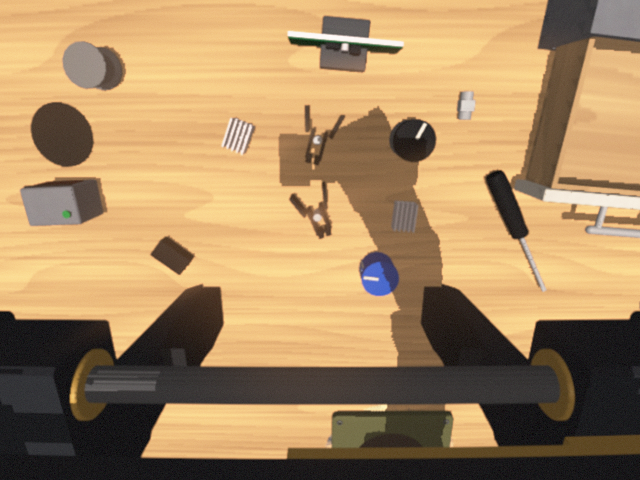

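```bash
python3 - <<'E'
from h import *
w=dict(np.load('w1.npz')); C=cloud(w); X,Y,Z=C[...,0],C[...,1],C[...,2]
def blob(name,m,zr):
    pass
print('bench z',np.median(Z[(abs(X-.5)<.03)&(abs(Y-.2)<.03)]))
def near(x,y,r,z0,z1): return (np.hypot(X-x,Y-y)<r)&(Z>z0)&(Z<z1)
for n,x,y,r,z0,z1 in [('pot',.549,.003,.045,.034,.06),('scan',.474,.455,.05,.045,.07),('jig',.656,.09,.08,.035,.06),('sinkA',.556,.225,.04,.012,.03),('sinkB',.447,.006,.04,.012,.03),('spool',.637,.389,.04,.03,.06),('blue',.368,.041,.04,.034,.06)]:
    m=near(x,y,r,z0,z1); P=C[m]; 
    if len(P)<5: print(n,len(P));continue
    pts=P[:,:2].astype(np.float32); rc=cv2.minAreaRect(pts*1000); ci=cv2.minEnclosingCircle(pts*1000)
    print(n,len(P),'med',np.median(P,0).round(4),'rect',np.round(rc[0],1),np.round(rc[1],1),round(rc[2],1),'circ',np.round(ci[0],1),round(ci[1],1))
g=w['color'].max(2)
m=(g<70)&(abs(Z)<.008)&(np.hypot(X-.557,Y-.463)<.07); P=C[m]; print('disc',len(P),cv2.minEnclosingCircle((P[:,:2]*1000).astype(np.float32)),cv2.fitEllipse((P[:,:2]*1000).astype(np.float32)) if 0 else P.mean(0).round(4))
w['R'];
crop(w,200,60,480,300,2.8,'w1c.png'); crop(w,10,30,210,280,2.4,'w1d.png')
E
```

```text
bench z 0.44587428370694987
pot 1454 med [0.5504 0.0046 0.0417] rect [550.    4.8] [49.9 50.8] 0.2 circ [549.1   4.3] 26.0
scan 2286 med [0.4745 0.4568 0.0539] rect [472.9 459.8] [51.7 72.5] 2.2 circ [472.4 460.5] 42.0
jig 1208 med [0.6588 0.091  0.0437] rect [655.9  90.6] [129.6  17.1] 85.5 circ [660.7  90.3] 64.8
sinkA 489 med [0.5541 0.225  0.0207] rect [553.4 224.8] [28.6 38.4] 67.9 circ [553.8 224.6] 22.7
sinkB 461 med [0.4479 0.0049 0.0202] rect [447.2   4.4] [28.9 38.2] 85.1 circ [447.5   5.2] 23.1
spool 1652 med [0.6368 0.3933 0.0388] rect [636.7 393.8] [51.1 51.3] 84.8 circ [636.8 394.4] 26.7
blue 1090 med [0.3689 0.0389 0.0417] rect [367.   38.8] [51.1 50.6] 27.6 circ [366.7  38.8] 26.2
disc 49 ((546.2688598632812, 467.2393493652344), 31.431419372558594) [ 5.352e-01  4.672e-01 -3.000e-04]
```

View pics/w1c.png

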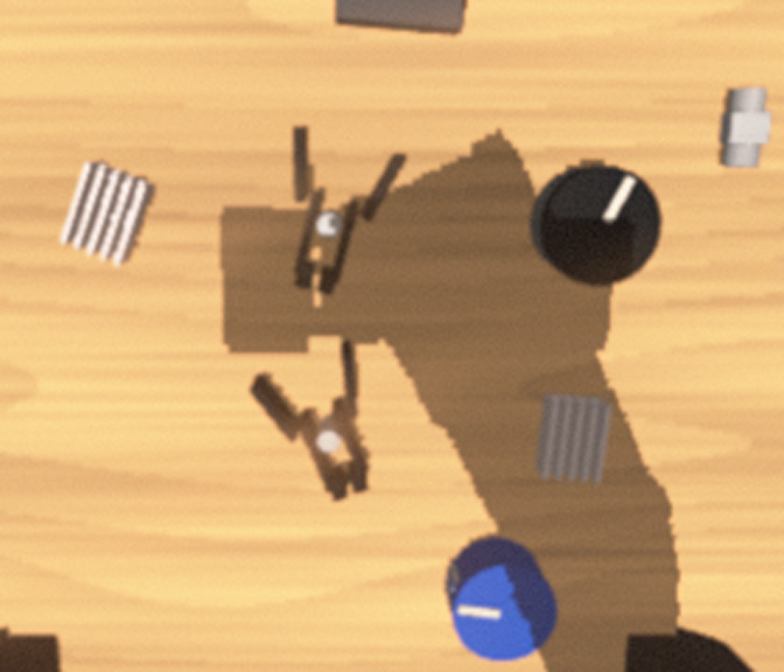

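View pics/w1d.png

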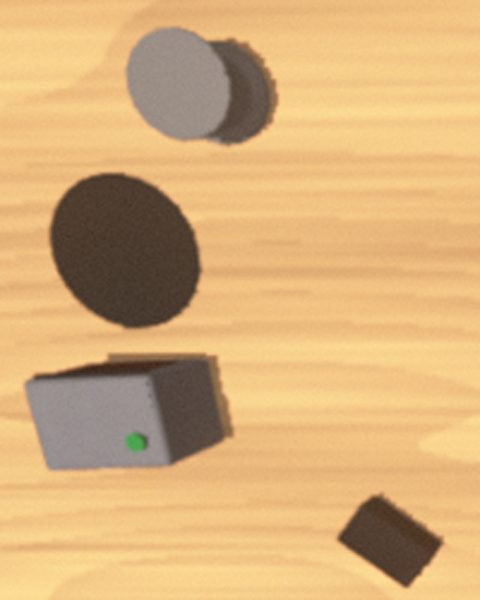

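```bash
python3 - <<'E'
from h import *
w=dict(np.load('w1.npz')); C=cloud(w); X,Y,Z=C[...,0],C[...,1],C[...,2]
t=eyes.snapshot('top'); Ct=cloud(t); sc=eyes.snapshot('scene')
# disc
for nm,s,x in (('w',w,(10,80,110,180)),('t',t,(140,210,185,252)),('s',sc,(435,190,480,222))):
    x0,y0,x1,y1=x
    g=cv2.cvtColor(s['color'],cv2.COLOR_BGR2GRAY)[y0:y1,x0:x1]
    th,m=cv2.threshold(g,0,255,cv2.THRESH_BINARY_INV+cv2.THRESH_OTSU)
    c=max(cv2.findContours(m,cv2.RETR_EXTERNAL,cv2.CHAIN_APPROX_NONE)[0],key=len)[:,0]+[x0,y0]
    P=atz(s,c,0.001)[:,:2]*1000
    print(nm,th,cv2.fitEllipse(P.astype(np.float32)))
# stripe
for nm,s,Cc in (('w',w,C),('t',t,Ct)):
    hsv=cv2.cvtColor(s['color'],cv2.COLOR_BGR2HSV)
    near=(np.hypot(Cc[...,0]-.55,Cc[...,1]-.004)<.024)&(Cc[...,2]>.03)
    g=s['color'].min(2); m=near&(g>95); v,u=np.nonzero(m)
    P=atz(s,np.c_[u,v],.042)[:,:2]*1000; c=P.mean(0); U,S,V=np.linalg.svd(P-c)
    print(nm,len(P),'stripe c',c,'dir',np.degrees(np.arctan2(V[0,1],V[0,0])),'from centre',np.degrees(np.arctan2(*(c-[550,4.7])[::-1])))
    # scanner top
    m=(np.hypot(Cc[...,0]-.474,Cc[...,1]-.455)<.05)&(Cc[...,2]>.05)
    v,u=np.nonzero(m); P=(atz(s,np.c_[u,v],.055)[:,:2]*1000).astype(np.float32); print(cv2.minAreaRect(P))
    m=(np.hypot(Cc[...,0]-.55,Cc[...,1]-.004)<.03)&(Cc[...,2]>.039)
    v,u=np.nonzero(m); P=(atz(s,np.c_[u,v],.042)[:,:2]*1000).astype(np.float32); print('pot',P.mean(0),cv2.fitEllipse(cv2.convexHull(P)))
E
```

```text
w 131.0 ((556.27587890625, 462.1547546386719), (81.9791259765625, 82.39759063720703), 131.80856323242188)
t 89.0 ((557.57958984375, 463.8668212890625), (79.92381286621094, 80.59541320800781), 139.13417053222656)
s 118.0 ((557.7921142578125, 462.6815490722656), (78.27498626708984, 82.0729751586914), 156.60025024414062)
w 80 stripe c [561.89003297  -2.09710456] dir 152.6020173172688 from centre -29.7550516772422
((473.6902160644531, 457.1652526855469), (51.35696029663086, 72.32801055908203), 2.1680891513824463)
pot [550.0604     4.379683] ((549.8359375, 4.228033065795898), (50.06163787841797, 51.6461296081543), 159.29791259765625)
t 13 stripe c [565.49415375  -3.25744336] dir 163.47270566411595 from centre -27.183996374820588
((473.4963073730469, 460.1929626464844), (52.049468994140625, 70.2939224243164), 1.4081827402114868)
pot [553.7897    -7.559274] ((575.7278442382812, 14.914970397949219), (57.9585075378418, 104.45887756347656), 116.33997344970703)
```

```bash
python3 - <<'E'
from h import *
delta((0.55,0.0045,0.15),-np.pi/2)
E
```

```text
t 2.27 turn [-0.003  0.    -0.001] shift [209.8 113.3 -50.2] yawnow -1.574 p [0.5003 0.1182 0.3597] grip 0.999 F [ 0.3  0.9 -0.5]
```

```bash
python3 -m crank '[[[0,0,0,210,113,-50,60],[0,0,0,210,113,-50,60],[0,0,0,210,113,-50,60],[0,0,0,210,113,-50,60],[0,0,0,210,113,-50,60],[0,0,0,210,113,-50,60],[0,0,0,210,113,-50,60]]]' 25
python3 - <<'E'
from h import *
w=eyes.snapshot('wrist'); cv2.imwrite('pics/w2.png',w['color']); s,R,p=state()
C=cloud(w);m=(np.hypot(C[...,0]-.55,C[...,1]-.004)<.035)&(C[...,2]>.037)&(C[...,2]<.05)
v,u=np.nonzero(m); P=(atz(w,np.c_[u,v],.042)[:,:2]*1000).astype(np.float32); print('pot',np.median(C[m][:,2]),P.mean(0),cv2.fitEllipse(cv2.convexHull(P)))
g=w['color'].min(2); m=m&(g>110); v,u=np.nonzero(m)
P=atz(w,np.c_[u,v],.042)[:,:2]*1000; c=P.mean(0); U,S,V=np.linalg.svd(P-c)
print(len(P),'stripe c',c,'dir',np.degrees(np.arctan2(V[0,1],V[0,0])))
delta((0.55,0.0045,0.008),-np.pi/2)
E
```

```text
t: 3.15
ee_pos: [0.5515, 0.0085, 0.1518]
tcp_rot: [-2.857, 1.567, 0.286]
wrist_force: [-0.1, 0.6, 0.4]
grip_width: 0.762
pot 0.0415321731133072 [551.0699     4.477876] ((550.5414428710938, 4.442683219909668), (50.730201721191406, 51.85093688964844), 92.51387023925781)
120 stripe c [560.53758164  -1.27228342] dir 150.27774941250019
t 3.2 turn [ 0.001 -0.004  0.001] shift [143.7   4.    1.9] yawnow -1.569 p [0.5514 0.0083 0.1517] grip 0.765 F [-0.4 -0.9 -0.5]
```

View pics/w2.png

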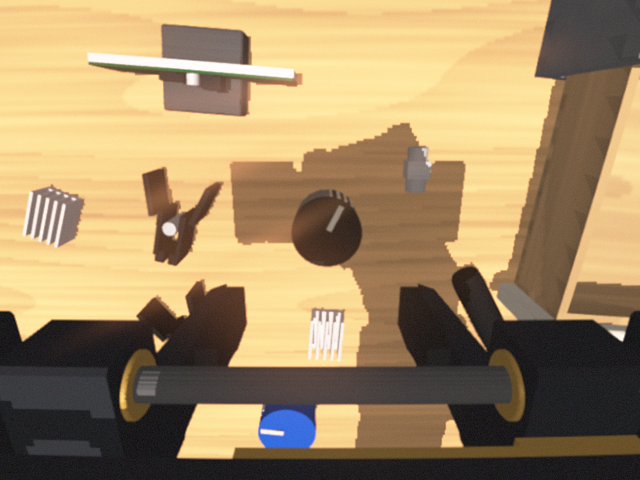

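```bash
python3 -m crank '[[[0,0,0,60,0,0,60],[0,0,0,120,0,0,60],[0,0,0,142,0,0,60],[0,0,0,142,0,0,60],[0,0,0,142,0,0,60]]]' 
python3 - <<'E'
from h import *
delta((0.55,0.0045,0.008),-np.pi/2)
E
```

```text
t: 3.82
ee_pos: [0.5518, 0.0075, 0.0094]
tcp_rot: [-3.011, 1.568, 0.131]
wrist_force: [0.6, -0.3, 1.2]
grip_width: 0.765
t 3.83 turn [ 0.    -0.003  0.   ] shift [1.4 3.  1.8] yawnow -1.57 p [0.5518 0.0075 0.0094] grip 0.765 F [ 0.6 -0.3  1.2]
```

```bash
python3 -m crank '[[[0,0,0,1,3,2,60],[0,0,0,1,3,2,60],[0,0,0,1,3,2,160],[0,0,0,1,3,2,160],[0,0,0,1,3,2,160],[0,0,0,1,3,2,160],[0,0,0,1,3,2,160],[0,0,0,1,3,2,160]]]' 25
python3 - <<'E'
from h import *
delta((0.557,0.4625,0.11),np.radians(119.6))
E
```

```text
t: 4.82
ee_pos: [0.5487, 0.0042, 0.0069]
tcp_rot: [-2.902, 1.57, 0.239]
wrist_force: [0.1, 0.4, 5.0]
grip_width: 0.563
t 4.83 turn [-0.517 -0.001 -0.   ] shift [-103.  -458.3   -8.3] yawnow -1.571 p [0.5487 0.0042 0.0069] grip 0.563 F [0.1 0.4 5. ]
```

```bash
python3 -m crank '[[[0,0,0,-50,0,0,160],[0,0,0,-103,0,0,160],[-0.18,0,0,-103,-50,-8,160],[-0.36,0,0,-103,-100,-8,160],[-0.54,0,0,-103,-150,-8,160],[-0.72,0,0,-103,-200,-8,160],[-0.9,0,0,-103,-250,-8,160],[-1.08,0,0,-103,-300,-8,160],[-1.26,0,0,-103,-350,-8,160],[-1.44,0,0,-103,-400,-8,160],[-1.62,0,0,-103,-458,-8,160],[-1.8,0,0,-103,-458,-8,160],[-1.9,0,0,-103,-458,-8,160],[-1.9,0,0,-103,-458,-8,160],[-1.9,0,0,-103,-458,-8,160]]]'
python3 - <<'E'
from h import *
delta((0.557,0.4625,0.11),np.radians(121.2)); print(state()[0]['joints'].round(2))
E
```

```text
t: 6.7
ee_pos: [0.5565, 0.4614, 0.1091]
tcp_rot: [-0.754, 1.57, -1.998]
wrist_force: [-0.3, 0.4, 0.2]
grip_width: 0.561
t 6.7 turn [1.353e+00 1.000e-03 0.000e+00] shift [-0.9  0.8 -0.9] yawnow 0.327 p [0.5565 0.4614 0.1091] grip 0.561 F [-0.3  0.4  0.2]
[-0.48  1.03 -0.61  1.31  0.63  0.99 -0.88]
```

```bash
python3 -m crank '[[[-0.18,0,0,0,0,0,160],[-0.36,0,0,0,0,0,160],[-0.54,0,0,0,0,0,160],[-0.72,0,0,0,0,0,160],[-0.9,0,0,0,0,0,160],[-1.08,0,0,0,0,0,160],[-1.26,0,0,0,0,0,160],[-1.44,0,0,0,0,0,160],[-1.62,0,0,0,0,0,160],[-1.789,0,0,0,0,0,160],[-1.789,0,0,0,0,0,160],[-1.789,0,0,0,0,0,160],[-1.789,0,0,0,0,0,160]]]'
python3 - <<'E'
from h import *
delta((0.557,0.4625,0.11),np.radians(121.2)); print(state()[0]['joints'].round(2))
w=eyes.snapshot('wrist'); cv2.imwrite('pics/w3.png',w['color'])
E
```

```text
t: 8.32
ee_pos: [0.5566, 0.462, 0.1098]
tcp_rot: [-1.049, 1.57, -0.503]
wrist_force: [-1.1, -0.1, -1.1]
grip_width: 0.561
t 8.32 turn [0.001 0.    0.   ] shift [-0.2  0.2  0.6] yawnow 2.116 p [0.5566 0.462  0.1098] grip 0.561 F [-1.1 -0.1 -1.1]
[-0.35  1.13 -0.98  1.3   0.94  1.18  0.72]
```

View pics/w3.png

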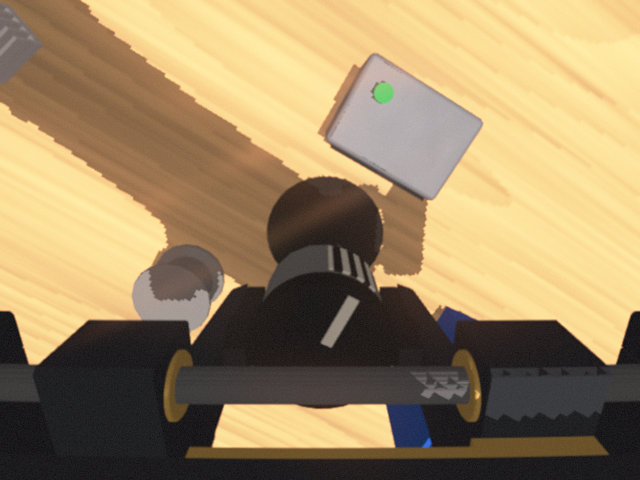

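```bash
cat >> h.py <<'E'
def stripe(w,box,z,th=150,c0=None):
    x0,y0,x1,y1=box; g=w['color'].min(2)[y0:y1,x0:x1]; m=(g>th).astype(np.uint8)
    n,l,st,_=cv2.connectedComponentsWithStats(m); i=1+np.argmax(st[1:,4]); v,u=np.nonzero(l==i)
    P=atz(w,np.c_[u+x0,v+y0],z)[:,:2]*1000; c=P.mean(0); U,S,V=np.linalg.svd(P-c)
    print('stripe n',len(P),'c',c.round(1),'dir',np.degrees(np.arctan2(V[0,1],V[0,0])).round(2), 'minrect',cv2.minAreaRect(P.astype(np.float32)))
E
python3 - <<'E'
from h import *
w=eyes.snapshot('wrist')
stripe(w,(310,290,375,350),0.145,120)
C=cloud(w); m=(abs(C[...,2]-.055)<.006)&(np.hypot(C[...,0]-.474,C[...,1]-.458)<.06); v,u=np.nonzero(m)
P=(atz(w,np.c_[u,v],.055)[:,:2]*1000).astype(np.float32); print(cv2.minAreaRect(P),np.median(C[m][:,2]))
E
```

```text
stripe n 522 c [541.6 459.1] dir 4.4 minrect ((541.8939819335938, 459.1064147949219), (19.4478759765625, 3.478109359741211), 4.451282978057861)
((473.18304443359375, 459.8602294921875), (51.096439361572266, 69.26956939697266), 2.1196448802948) 0.054090106037134635
```

```bash
python3 - <<'E'
from h import *
w=eyes.snapshot('wrist')
C=cloud(w); near=(np.hypot(C[...,0]-.555,C[...,1]-.461)<.04); 
h=C[near][:,2]; print(np.histogram(h,bins=np.arange(.1,.2,.005)))
m=near&(C[...,2]>.13)&(C[...,2]<.155); P=C[m]; 
print(np.median(P[P[:,2]>.138],0)); Q=P[(P[:,2]>.14)]
print(cv2.minAreaRect((Q[:,:2]*1000).astype(np.float32)), cv2.minEnclosingCircle((Q[:,:2]*1000).astype(np.float32)))
v,u=np.nonzero(m&(C[...,2]>.14)); print(u.min(),u.max(),v.min(),v.max())
E
```

```text
(array([   80,   383,   731,   853,   952,  1072,  1059,  1343, 10815,
        1512,  1715,   634,   539,   335,   566,   729,   972,  7147,
        6160]), array([0.1  , 0.105, 0.11 , 0.115, 0.12 , 0.125, 0.13 , 0.135, 0.14 ,
       0.145, 0.15 , 0.155, 0.16 , 0.165, 0.17 , 0.175, 0.18 , 0.185,
       0.19 , 0.195]))
[0.54661498 0.45482401 0.14420112]
((548.7564697265625, 457.93743896484375), (55.738956451416016, 61.560977935791016), 71.91517639160156) ((547.6682739257812, 456.5627746582031), 39.02595138549805)
201 447 277 408
```

```bash
python3 - <<'E'
from h import *
delta((0.560,0.464,0.0085),np.radians(118.9))
E
```

```text
t 8.47 turn [0.042 0.    0.   ] shift [ 1.013e+02 -1.000e-01  3.900e+00] yawnow 2.117 p [0.5566 0.462  0.1098] grip 0.558 F [-0.1  0.5 -0.8]
```

```bash
python3 -m crank '[[[0.042,0,0,40,0,4,160],[0.042,0,0,75,0,4,160],[0.042,0,0,90,0,4,160],[0.042,0,0,97,0,4,160],[0.042,0,0,100,0,4,160],[0.042,0,0,101,0,4,160],[0.042,0,0,101,0,4,160]]]'
python3 - <<'E'
from h import *
delta((0.560,0.464,0.0085),np.radians(118.9))
E
```

```text
t: 9.35
ee_pos: [0.5603, 0.4645, 0.0096]
tcp_rot: [0.282, 1.57, 0.787]
wrist_force: [-0.0, 0.1, -1.0]
grip_width: 0.562
t 9.35 turn [ 0.001  0.001 -0.   ] shift [ 1.1 -0.2 -0.5] yawnow 2.076 p [0.5603 0.4645 0.0096] grip 0.562 F [-0.   0.1 -1. ]
```

```bash
python3 -m crank '[[[0,0,0,1.5,0,0,160],[0,0,0,1.5,0,0,160],[0,0,0,1.5,0,0,50],[0,0,0,1.5,0,0,50],[0,0,0,1.5,0,0,50],[0,0,0,-60,0,0,50],[0,0,0,-120,0,0,50],[0,0,0,-150,0,0,50],[0,0,0,-150,0,0,50],[0,0,0,-150,0,0,50]]]'
python3 - <<'E'
from h import *
w=eyes.snapshot('wrist'); cv2.imwrite('pics/w4.png',w['color']); s,R,p=state(); print(p,s['t'])
C=cloud(w);m=(np.hypot(C[...,0]-.557,C[...,1]-.462)<.035)&(C[...,2]>.037)&(C[...,2]<.05)
v,u=np.nonzero(m); P=(atz(w,np.c_[u,v],.0425)[:,:2]*1000).astype(np.float32); print('pot',np.median(C[m][:,2]),P.mean(0),cv2.fitEllipse(cv2.convexHull(P)))
g=w['color'].min(2); m=m&(g>110); v,u=np.nonzero(m)
P=atz(w,np.c_[u,v],.0425)[:,:2]*1000; c=P.mean(0); U,S,V=np.linalg.svd(P-c)
print(len(P),'stripe c',c,'dir',np.degrees(np.arctan2(V[0,1],V[0,0])))
m=(abs(C[...,2]-.055)<.006)&(np.hypot(C[...,0]-.474,C[...,1]-.458)<.06); v,u=np.nonzero(m)
P=(atz(w,np.c_[u,v],.055)[:,:2]*1000).astype(np.float32); print(cv2.minAreaRect(P))
E
```

```text
t: 10.6
ee_pos: [0.5598, 0.4633, 0.1573]
tcp_rot: [-2.385, 1.569, -1.879]
wrist_force: [-0.8, 0.9, -0.4]
grip_width: 0.804
[0.55964336 0.46307648 0.15671123] 10.65
pot 0.04132350416326165 [556.84155 461.1596 ] ((557.3577270507812, 461.4361572265625), (50.62030792236328, 51.63006591796875), 120.45946502685547)
112 stripe c [545.02941738 461.66245044] dir 2.2510195879029715
((473.08837890625, 460.02569580078125), (51.2004508972168, 69.31774139404297), 2.122115135192871)
```

View pics/w4.png

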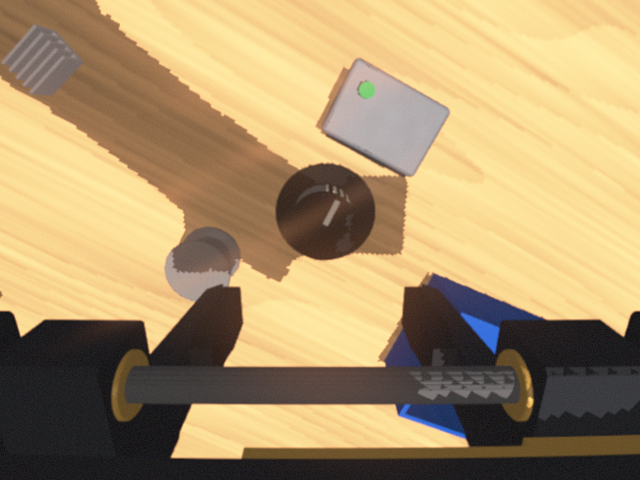

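```bash
python3 - <<'E'
from h import *
delta((0.54,0.125,0.19),np.radians(90))
E
```

```text
t 10.65 turn [ 0.505 -0.002  0.002] shift [ -32.4 -286.4 -181. ] yawnow 2.076 p [0.5596 0.4631 0.1567] grip 0.806 F [ 0.3 -0.3  0. ]
```

```bash
python3 -m crank '[[[0.18,0,0,-32,-50,-30,50],[0.36,0,0,-32,-100,-60,50],[0.5,0,0,-32,-150,-95,50],[0.5,0,0,-32,-200,-127,50],[0.5,0,0,-32,-250,-158,50],[0.5,0,0,-32,-286,-181,50],[0.5,0,0,-32,-286,-181,50],[0.5,0,0,-32,-286,-181,50],[0.5,0,0,-32,-286,-181,50]]]'
python3 - <<'E'
from h import *
w=eyes.snapshot('wrist'); cv2.imwrite('pics/w5.png',w['color']); s,R,p=state(); print(p,s['t'],s['joints'].round(2)); np.savez('w5.npz',**w)
E
```

```text
t: 11.78
ee_pos: [0.5397, 0.128, 0.1905]
tcp_rot: [1.869, 1.569, 1.876]
wrist_force: [0.6, 0.0, 0.5]
grip_width: 0.802
[0.53981185 0.12798511 0.1905977 ] 11.825 [ 0.23  0.84 -0.99  1.81  0.84  0.98  0.46]
```

View pics/w5.png

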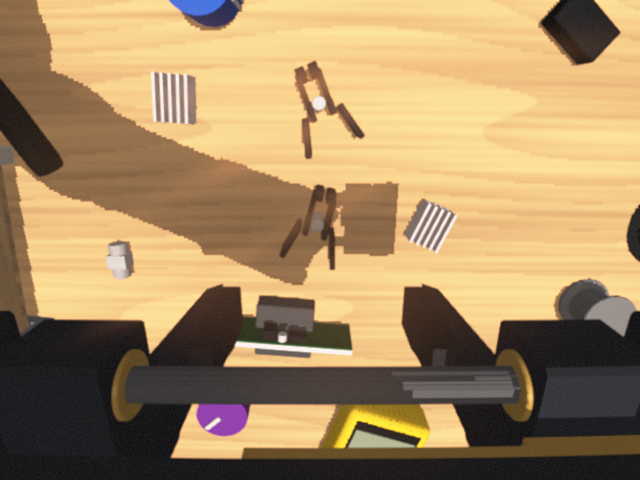

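```bash
python3 - <<'E'
from h import *
w=dict(np.load('w5.npz')); C=cloud(w)
for nm,(cx,cy),box in (('c1',(318,223),(270,175,345,280)),('c2',(319,104),(285,55,375,170))):
    x0,y0,x1,y1=box
    S=C[y0:y1,x0:x1]; m=(S[...,2]>.015)&(S[...,2]<.045)
    print(nm,m.sum(),'z pct',np.percentile(S[m][:,2],[50,80,95,99]).round(4),'pin z',C[cy-2:cy+3,cx-2:cx+3,2].round(4).ravel()[[0,6,12,18,24]])
    v,u=np.nonzero(m); P=atz(w,np.c_[u+x0,v+y0],.030)[:,:2]*1000
    # raster top-down map 0.5mm/px: row=x up? col=y left
    px=atz(w,[(cx,cy)],.030)[0][:2]*1000; print('pin',px)
    im=np.zeros((400,400,3),np.uint8)
    gx,gy=np.meshgrid(np.arange(400),np.arange(400))
    Xw=px[0]+(200-gy)*.25; Yw=px[1]+(200-gx)*.25
    uv=proj(w,np.c_[Xw.ravel()/1000,Yw.ravel()/1000,np.full(160000,.030)]).astype(np.float32).reshape(400,400,2)
    im=cv2.remap(w['color'],uv,None,cv2.INTER_LINEAR); zz=cv2.remap(C[...,2].astype(np.float32),uv,None,cv2.INTER_NEAREST)
    zi=cv2.cvtColor(np.clip(zz/0.04*255,0,255).astype(np.uint8),cv2.COLOR_GRAY2BGR)
    cv2.imwrite(f'pics/{nm}r.png',np.hstack([im,zi]))
E
```

```text
c1 1364 z pct [0.0285 0.0294 0.0301 0.0308] pin z [0.0287 0.0303 0.031  0.0302 0.0301]
pin [547.4742524  123.96813829]
c2 1541 z pct [0.0289 0.0298 0.0305 0.0312] pin z [0.0301 0.0304 0.0306 0.0303 0.0309]
pin [451.17214604 124.18741676]
```

View pics/c1r.png

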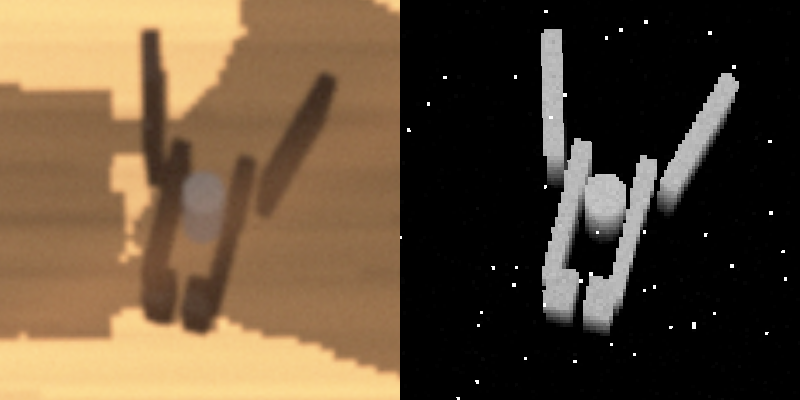

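View pics/c2r.png

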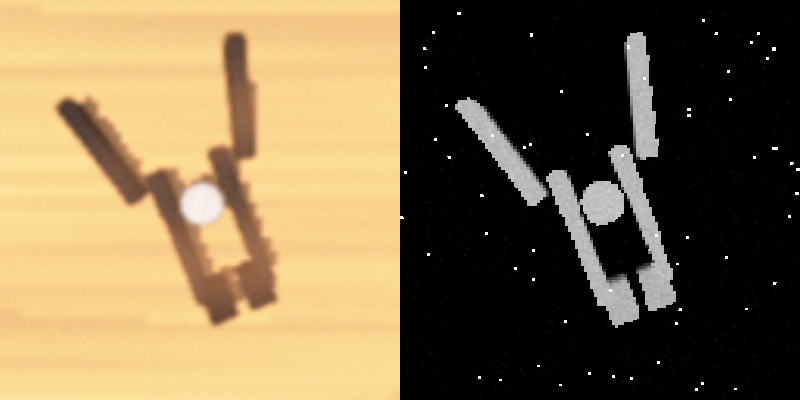

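```bash
python3 - <<'E'
from h import *
for nm in ('w1','w5'):
    w=dict(np.load(nm+'.npz')); C=cloud(w)
    m=(np.hypot(C[...,0]-.658,C[...,1]-.091)<.075)&(C[...,2]>.040)&(C[...,2]<.05)
    v,u=np.nonzero(m); P=(atz(w,np.c_[u,v],.045)[:,:2]*1000).astype(np.float32); print(nm,len(P),np.median(C[m][:,2]),cv2.minAreaRect(P)); 
    c=P.mean(0);V=np.linalg.svd(P-c)[2]; print(c,np.degrees(np.arctan2(V[0,1],V[0,0])))
delta((0.572,0.117,0.10),np.radians(76.3))
E
```

```text
w1 1052 0.04387698901844837 ((655.3857421875, 90.7613296508789), (129.48214721679688, 17.186969757080078), 85.32515716552734)
[658.9009   91.12536] -94.7076
w5 1192 0.0435926491888734 ((655.0112915039062, 102.79578399658203), (106.28142547607422, 19.274547576904297), 85.4070816040039)
[658.62836  101.134445] -95.416084
t 11.82 turn [ 0.247 -0.    -0.001] shift [ 90.6 -11.3  32.1] yawnow 1.578 p [0.5398 0.128  0.1906] grip 0.805 F [ 0.7 -0.1 -0.2]
```

```bash
python3 -m crank '[[[0.12,0,0,45,-6,16,50],[0.247,0,0,91,-11,32,50],[0.247,0,0,91,-11,32,50],[0.247,0,0,130,-11,32,50],[0.247,0,0,160,-11,32,50],[0.247,0,0,175,-11,32,50],[0.247,0,0,175,-11,32,50],[0.247,0,0,175,-11,32,50]]]'
python3 - <<'E'
from h import *
delta((0.572,0.117,0.004),np.radians(76.3))
w=eyes.snapshot('wrist'); cv2.imwrite('pics/w6.png',w['color'])
E
```

```text
t: 12.82
ee_pos: [0.5729, 0.1163, 0.0173]
tcp_rot: [0.749, 1.568, 0.508]
wrist_force: [-0.7, 0.8, -0.1]
grip_width: 0.805
t 12.82 turn [-0.002  0.002 -0.002] shift [13.3  0.5 -1. ] yawnow 1.33 p [0.5729 0.1163 0.0173] grip 0.805 F [-0.7  0.8 -0.1]
```

View pics/w6.png

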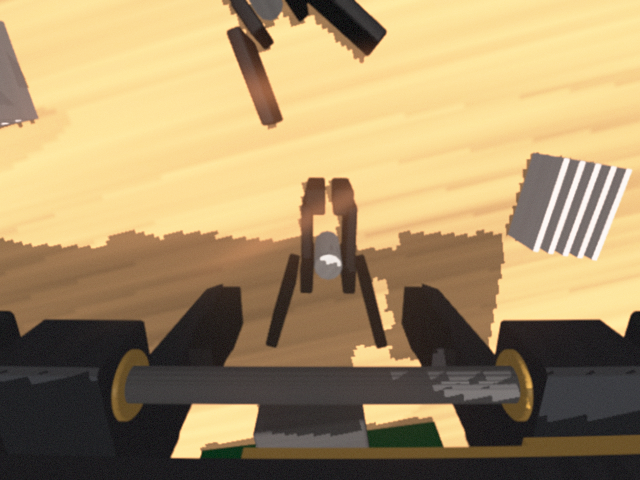

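```bash
python3 -m crank '[[[0,0,0,9,0,-1,50],[0,0,0,13,0,-1,50],[0,0,0,13,0,-1,50],[0,0,0,13,0,-1,100],[0,0,0,13,0,-1,210],[0,0,0,13,0,-1,210],[0,0,0,13,0,-1,210],[0,0,0,13,0,-1,210],[0,0,0,13,0,-1,210],[0,0,0,13,0,-1,210]]]' 22
python3 - <<'E'
from h import *
delta((0.572,0.117,0.004),np.radians(76.3))
w=eyes.snapshot('wrist'); cv2.imwrite('pics/w7.png',w['color'])
E
```

```text
t: 14.12
ee_pos: [0.5714, 0.1157, 0.0029]
tcp_rot: [0.452, 1.57, 0.211]
wrist_force: [2.3, -0.7, 1.7]
grip_width: 0.343
t 14.12 turn [-0.003  0.001 -0.   ] shift [-1.1  1.4  0.3] yawnow 1.329 p [0.5714 0.1157 0.0029] grip 0.343 F [ 2.3 -0.7  1.7]
```

View pics/w7.png

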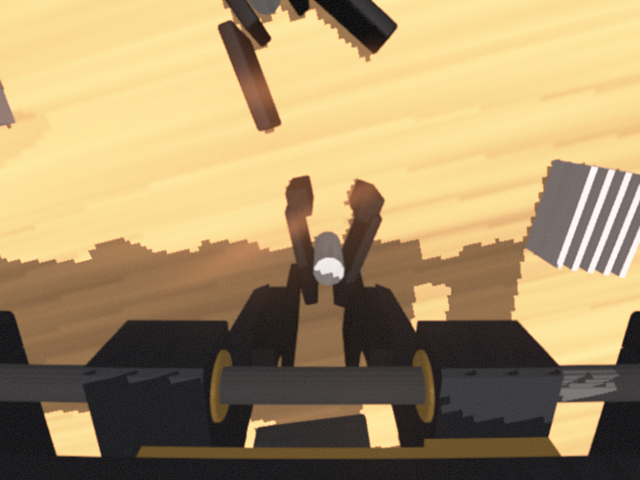

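```bash
python3 - <<'E'
from h import *
delta((0.6506,-0.0086,0.12),np.radians(-4.7))
E
```

```text
t 14.18 turn [ 1.411e+00  0.000e+00 -1.000e-03] shift [-117.1 -101.7  106.7] yawnow 1.329 p [0.5714 0.1157 0.0028] grip 0.345 F [0.4 0.  2. ]
```

```bash
python3 -m crank '[[[0,0,0,-50,0,0,210],[0,0,0,-110,0,0,210],[0.18,0,0,-117,-15,15,210],[0.36,0,0,-117,-30,30,210],[0.54,0,0,-117,-45,45,210],[0.72,0,0,-117,-60,60,210],[0.9,0,0,-117,-75,75,210],[1.08,0,0,-117,-90,90,210],[1.26,0,0,-117,-102,107,210],[1.411,0,0,-117,-102,107,210],[1.411,0,0,-117,-102,107,210],[1.411,0,0,-117,-102,107,210],[1.411,0,0,-117,-102,107,210]]]'
python3 - <<'E'
from h import *
delta((0.6506,-0.0086,0.12),np.radians(-4.7))
w=eyes.snapshot('wrist'); cv2.imwrite('pics/w8.png',w['color']); np.savez('w8.npz',**w)
E
```

```text
t: 15.8
ee_pos: [0.6502, -0.0087, 0.1196]
tcp_rot: [-1.908, 1.57, 2.725]
wrist_force: [1.4, 0.1, -1.5]
grip_width: 0.343
t 15.8 turn [ 0.002 -0.     0.001] shift [-0.4  0.4 -0.1] yawnow -0.08 p [ 0.6502 -0.0087  0.1196] grip 0.343 F [ 1.4  0.1 -1.5]
```

View pics/w8.png

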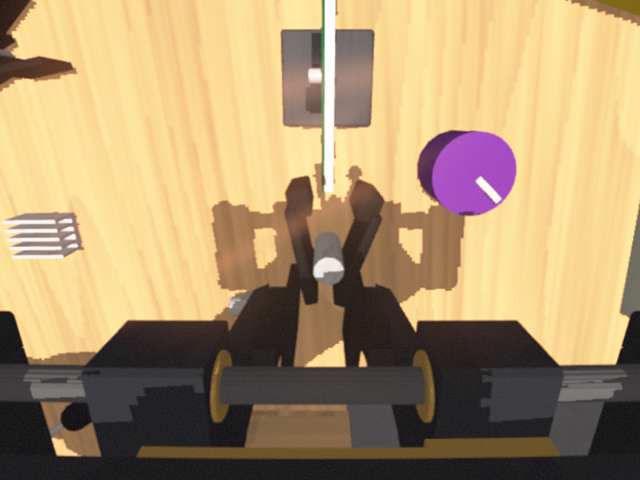

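```bash
python3 - <<'E'
from h import *
w=dict(np.load('w8.npz')); C=cloud(w); s,R,p=state()
g=C[:195,300:360]; m=(g[...,2]>.040)&(g[...,2]<.05); v,u=np.nonzero(m)
P=atz(w,np.c_[u+300,v],.045)*1000
T=((P/1000-p)@R)*1000   # tool frame
for a,b in ((-20,-30),(-30,-40),(-40,-50),(-50,-60),(-60,-75),(-75,-90)):
    k=(T[:,2]<a)&(T[:,2]>b)
    if k.sum(): print(a,b,k.sum(),'y',T[k,1].min().round(1),T[k,1].max().round(1),np.median(T[k,1]).round(2))
print('end z tool',T[:,2].max(), 'world end',P[T[:,2].argmax()])
print('jaws tool y', [ (atdepth(w,[q])[0]-p)@R*1000 for q in ((300,190),(365,195),(328,270))])
E
```

```text
-30 -40 96 y -0.8 5.7 2.44
-40 -50 202 y -0.9 5.7 2.4
-50 -60 204 y -0.9 5.6 2.35
-60 -75 323 y -0.9 5.5 2.03
-75 -90 490 y -9.9 5.8 0.8
end z tool -35.42073659101821 world end [652.29002203  26.55715844  45.        ]
jaws tool y [array([-25.08335606,  -7.33840293, -55.44760511]), array([-24.90696756,  13.9789661 , -53.7998293 ]), array([-26.91876143,   1.97193227, -27.93196914])]
```

```bash
python3 -m crank '[[[0,0,0,40,0,0,210],[0,0,0,60,0,0,210],[0,0,0,75,0,0,210],[0,0,0,90,0,0,210],[0,0,0,105,0,0,210],[0,0,0,112,0,0,210],[0,0,0,115,0,0,210],[0,0,0,115,0,0,210],[0,0,0,115,0,0,210]]]'
python3 - <<'E'
from h import *
delta((0.6506,-0.0086,0.0045),np.radians(-4.7))
w=eyes.snapshot('wrist'); cv2.imwrite('pics/w9.png',w['color']); np.savez('w9.npz',**w)
E
```

```text
t: 16.98
ee_pos: [0.651, -0.009, 0.0052]
tcp_rot: [1.709, 1.57, 0.056]
wrist_force: [-0.6, -0.1, -1.3]
grip_width: 0.346
t 16.98 turn [-0.    -0.    -0.001] shift [ 0.7 -0.4 -0.3] yawnow -0.082 p [ 0.651  -0.009   0.0052] grip 0.346 F [-0.6 -0.1 -1.3]
```

View pics/w9.png

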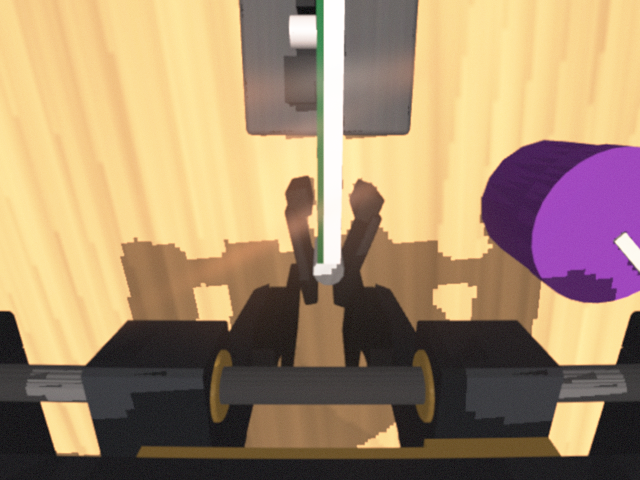

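```bash
python3 -m crank '[[[0,0,0,1,0,0,150],[0,0,0,1,0,0,120],[0,0,0,1,0,0,80],[0,0,0,1,0,0,70],[0,0,0,1,0,0,70],[0,0,0,-30,0,0,70],[0,0,0,-80,0,0,70],[0,0,0,-120,0,0,70],[0,0,0,-120,0,0,70],[0,0,0,-120,0,0,70]]]'
python3 - <<'E'
from h import *
w=eyes.snapshot('wrist'); cv2.imwrite('pics/w10.png',w['color']); np.savez('w10.npz',**w)
s=eyes.snapshot('scene'); crop(s,230,170,490,330,3,'s1.png')
E
```

```text
t: 18.27
ee_pos: [0.65, -0.0095, 0.1241]
tcp_rot: [-0.853, 1.57, -2.506]
wrist_force: [-0.5, 0.5, -0.1]
grip_width: 0.726
```

View pics/w10.png

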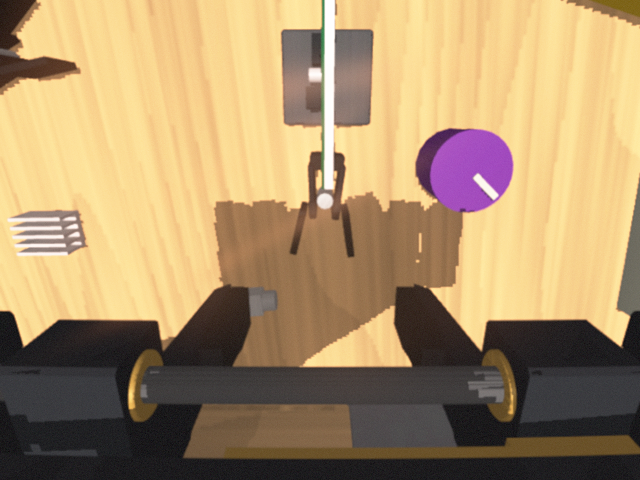

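View pics/s1.png

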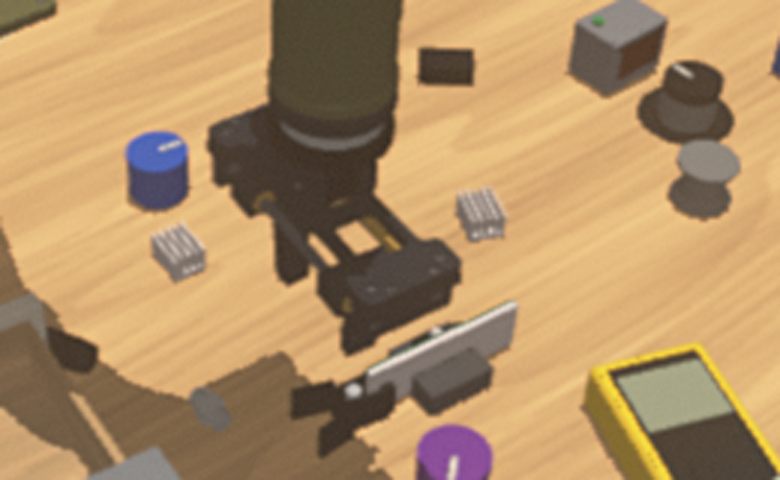

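```bash
cat >> h.py <<'E'
def rect(w,cx,cy,z,name,half=60,sc=.25):
    n=int(2*half/sc); gx,gy=np.meshgrid(np.arange(n),np.arange(n)); C=cloud(w)
    Xw=cx+(n/2-gy)*sc; Yw=cy+(n/2-gx)*sc
    uv=proj(w,np.c_[Xw.ravel()/1000,Yw.ravel()/1000,np.full(n*n,z)]).astype(np.float32).reshape(n,n,2)
    im=cv2.remap(w['color'],uv,None,cv2.INTER_LINEAR); zz=cv2.remap(C[...,2].astype(np.float32),uv,None,cv2.INTER_NEAREST)
    zi=cv2.applyColorMap(np.clip(zz/0.05*255,0,255).astype(np.uint8),cv2.COLORMAP_JET); o=np.hstack([im,zi]); 
    cv2.imwrite('pics/'+name,o); return zz
E
python3 - <<'E'
from h import *
w=dict(np.load('w10.npz'));
zz=rect(w,652,20,.031,'c1fin.png',48,.25)
C=cloud(w)
for q in ((325,201),(298,240),(350,240),(302,215),(316,160),(340,162),(294,252),(352,254)): print(q,C[q[1]-1:q[1]+2,q[0]-1:q[0]+2].reshape(-1,3)[4].round(4))
E
```

```text
(325, 201) [0.6538 0.0153 0.031 ]
(298, 240) [ 0.6334 -0.0104  0.0302]
(350, 240) [ 0.6687 -0.0133  0.03  ]
(302, 215) [0.6378 0.0065 0.029 ]
(316, 160) [0.6502 0.0419 0.0287]
(340, 162) [0.6654 0.0392 0.0272]
(294, 252) [ 0.63   -0.0183  0.0317]
(352, 254) [ 0.6694 -0.0237  0.0298]
```

View pics/c1fin.png

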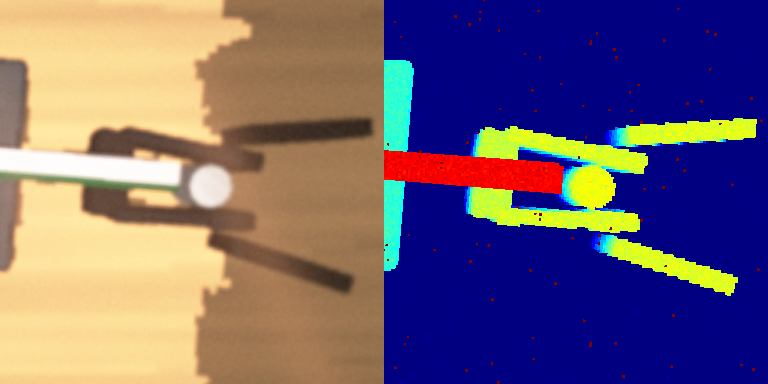

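```bash
python3 - <<'E'
from h import *
s,R,p=state(); print(s['joints'].round(2),s['t'])
delta((0.5,0.125,0.19),np.radians(111.2))
delta((0.5,0.125,0.19),np.radians(-68.8))
E
```

```text
[ 0.22  0.91 -0.54  1.57  0.58  0.83 -0.63] 18.375
t 18.38 turn [1.119 0.002 0.002] shift [ -66.5 -160.2 -121.6] yawnow -0.082 p [ 0.6495 -0.0094  0.1232] grip 0.722 F [-0.1 -0.4  0.2]
t 18.38 turn [1.119 0.002 0.002] shift [ -66.5 -160.2 -121.6] yawnow -0.082 p [ 0.6495 -0.0094  0.1232] grip 0.722 F [-0.1 -0.4  0.2]
```

```bash
python3 - <<'E'
from h import *
s,R,p=state()
print(((np.array([.4728,.1324,.10])-p)@R*1000).round(1))
E
python3 -m crank '[[[-0.18,0,0,10,-18,-14,70],[-0.36,0,0,23,-36,-28,70],[-0.54,0,0,23,-54,-42,70],[-0.72,0,0,23,-72,-56,70],[-0.9,0,0,23,-90,-70,70],[-1.08,0,0,23,-108,-84,70],[-1.26,0,0,23,-126,-98,70],[-1.44,0,0,23,-144,-112,70],[-1.62,0,0,23,-162,-126,70],[-1.8,0,0,23,-180,-140,70],[-2.02,0,0,23,-187,-155,70],[-2.02,0,0,23,-187,-155,70],[-2.02,0,0,23,-187,-155,70],[-2.02,0,0,23,-187,-155,70]]]'
python3 - <<'E'
from h import *
delta((0.4728,0.1324,0.10),np.radians(111.2))
w=eyes.snapshot('wrist'); cv2.imwrite('pics/w11.png',w['color']); np.savez('w11.npz',**w); print(state()[0]['joints'].round(2))
zz=rect(w,450.4,123.7,.0305,'c2r2.png',50,.25)
E
```

```text
[  23.6 -187.7 -126.9]
t: 20.12
ee_pos: [0.4772, 0.1598, 0.1014]
tcp_rot: [-2.136, 1.57, -1.772]
wrist_force: [-0.6, 0.3, 0.1]
grip_width: 0.725
t 20.12 turn [-0.006 -0.001  0.001] shift [  1.4 -24.  -13.9] yawnow 1.935 p [0.4772 0.1598 0.1014] grip 0.725 F [-0.6  0.3  0.1]
[ 0.11  0.92 -0.91  2.02  1.09  0.79  0.45]
```

View pics/w11.png

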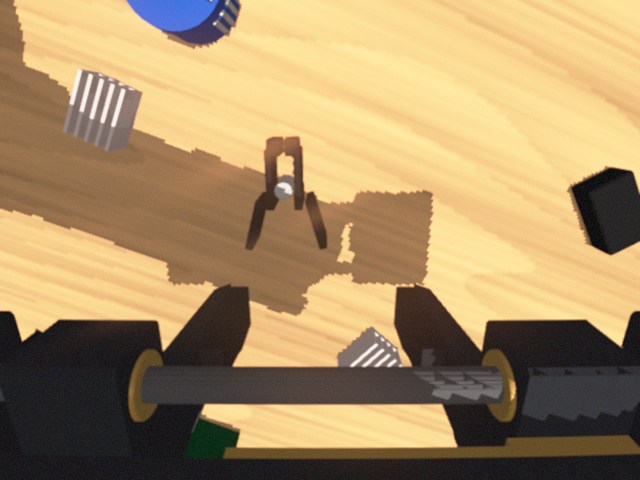

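View pics/c2r2.png

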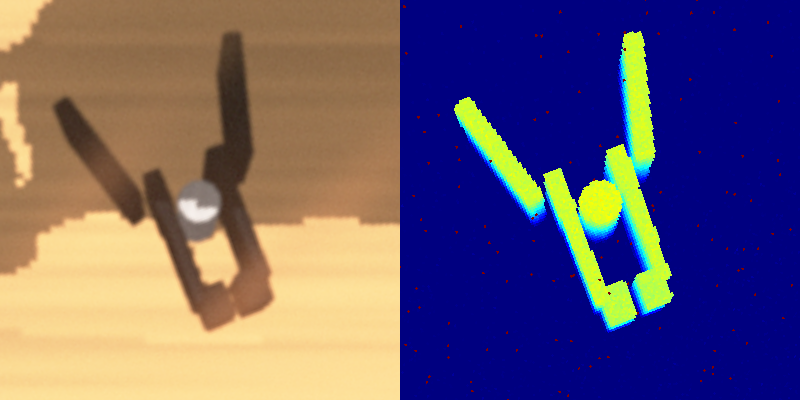

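```bash
python3 - <<'E'
from h import *
delta((0.4721,0.1324,0.003),np.radians(111.2))
E
```

```text
t 20.18 turn [-0.005 -0.     0.001] shift [ 98.5 -23.8 -14.5] yawnow 1.935 p [0.4772 0.1599 0.1015] grip 0.725 F [ 0.2 -0.3  0.7]
```

```bash
python3 -m crank '[[[-0.005,0,0,0,-24,-14.5,60],[-0.005,0,0,30,-24,-14.5,60],[-0.005,0,0,65,-24,-14.5,60],[-0.005,0,0,85,-24,-14.5,60],[-0.005,0,0,97,-24,-14.5,60],[-0.005,0,0,98,-24,-14.5,60],[-0.005,0,0,98,-24,-14.5,60]]]'
python3 - <<'E'
from h import *
delta((0.4721,0.1324,0.003),np.radians(111.2))
w=eyes.snapshot('wrist'); cv2.imwrite('pics/w12.png',w['color'])
E
```

```text
t: 21.05
ee_pos: [0.4723, 0.1334, 0.0043]
tcp_rot: [0.074, 1.57, 0.446]
wrist_force: [-0.0, 0.3, -0.2]
grip_width: 0.764
t 21.05 turn [ 0.002  0.001 -0.   ] shift [ 1.3 -0.8 -0.6] yawnow 1.943 p [0.4723 0.1334 0.0043] grip 0.764 F [-0.   0.3 -0.2]
```

View pics/w12.png

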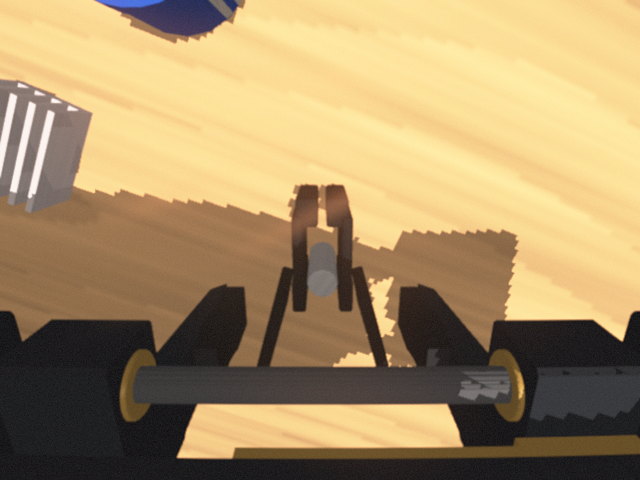

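```bash
python3 -m crank '[[[0,0,0,1,0,0,100],[0,0,0,1,0,0,210],[0,0,0,1,0,0,210],[0,0,0,1,0,0,210],[0,0,0,1,0,0,210],[0,0,0,1,0,0,210],[0,0,0,1,0,0,210]]]' 22
python3 - <<'E'
from h import *
w=eyes.snapshot('wrist'); cv2.imwrite('pics/w13.png',w['color'])
c=np.array([.6525,.0266]); a=np.radians(85.2); end=np.array([.6523,.0266])+.130*np.array([np.cos(a),np.sin(a)]); print('end+y',end)
tgt=end+.035*np.array([np.cos(a),np.sin(a)]); print(tgt)
delta((*tgt,0.12),np.radians(175.3))
E
```

```text
t: 21.98
ee_pos: [0.4724, 0.1334, 0.003]
tcp_rot: [-0.061, 1.57, 0.312]
wrist_force: [1.1, 0.3, 5.8]
grip_width: 0.337
end+y [0.66317812 0.15614407]
[0.66610684 0.19102132]
t 22.02 turn [-1.116e+00  1.000e-03  1.000e-03] shift [-116.8  -16.8  201.5] yawnow 1.943 p [0.4724 0.1334 0.003 ] grip 0.333 F [ 1.7 -0.1  4.7]
```

View pics/w13.png

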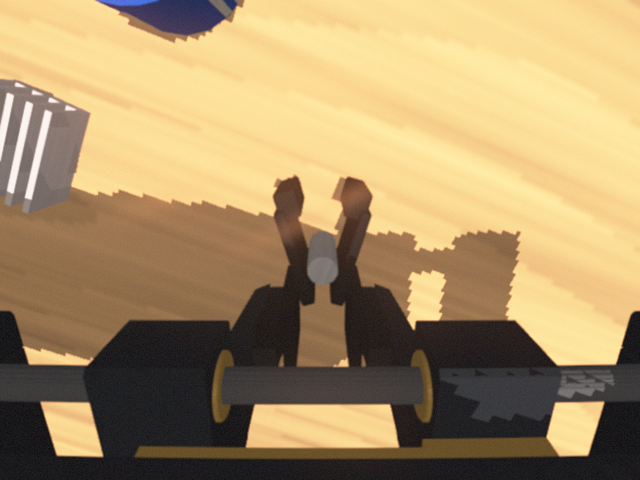

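```bash
python3 -m crank '[[[0,0,0,-50,0,0,210],[0,0,0,-117,0,0,210],[-0.18,0,0,-117,-3,30,210],[-0.36,0,0,-117,-6,60,210],[-0.54,0,0,-117,-9,90,210],[-0.72,0,0,-117,-12,130,210],[-0.9,0,0,-117,-15,170,210],[-1.116,0,0,-117,-17,201,210],[-1.116,0,0,-117,-17,201,210],[-1.116,0,0,-117,-17,201,210],[-1.116,0,0,-117,-17,201,210],[-1.116,0,0,-117,-17,201,210]]]'
python3 - <<'E'
from h import *
delta((.6661,.1910,0.12),np.radians(175.3))
w=eyes.snapshot('wrist'); cv2.imwrite('pics/w14.png',w['color']); np.savez('w14.npz',**w); s,R,p=state(); print(s['joints'].round(2))
C=cloud(w)
g=C[:205,290:370]; m=(g[...,2]>.040)&(g[...,2]<.05); v,u=np.nonzero(m)
P=atz(w,np.c_[u+290,v],.045)*1000
T=((P/1000-p)@R)*1000
for a,b in ((-20,-30),(-30,-40),(-40,-50),(-50,-60),(-60,-75),(-75,-90)):
    k=(T[:,2]<a)&(T[:,2]>b)
    if k.sum(): print(a,b,k.sum(),'y',T[k,1].min().round(1),T[k,1].max().round(1),np.median(T[k,1]).round(2))
print('end z tool',T[:,2].max(), 'world end',P[T[:,2].argmax()])
print('pin', [ (atdepth(w,[q])[0]-p)@R*1000 for q in ((322,268),(288,195),(355,195))])
E
```

```text
t: 23.52
ee_pos: [0.6649, 0.1901, 0.1198]
tcp_rot: [-3.075, 1.57, -1.587]
wrist_force: [0.6, -0.3, -0.6]
grip_width: 0.335
t 23.52 turn [-0.001 -0.001  0.   ] shift [-0.2 -1.1  1. ] yawnow 3.059 p [0.6649 0.1901 0.1198] grip 0.335 F [ 0.6 -0.3 -0.6]
[ 0.13  1.14 -1.12  1.41  1.05  1.24  1.97]
-30 -40 108 y -7.3 -0.7 -4.02
-40 -50 186 y -7.3 -0.7 -4.27
-50 -60 205 y -7.7 -1.3 -4.24
-60 -75 323 y -7.7 -1.3 -4.71
-75 -90 470 y -7.5 4.4 -2.96
end z tool -35.03979981536986 world end [669.51028983 154.53465442  45.        ]
pin [array([-27.0720586 ,   0.31285972, -30.71186823]), array([-25.66255423, -10.81816954, -55.86542846]), array([-24.28262066,  11.17769336, -55.60388384])]
```

View pics/w14.png

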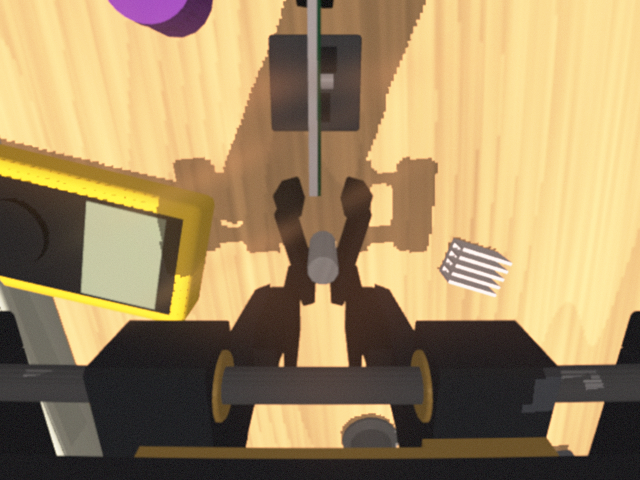

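```bash
python3 -m crank '[[[0,0,0,20,-3.5,2.7,210],[0,0,0,40,-3.5,2.7,210],[0,0,0,40,-3.5,2.7,210],[0,0,0,40,-3.5,2.7,210],[0,0,0,40,-3.5,2.7,210]]]'
python3 - <<'E'
from h import *
delta((.6661,.1910,0.12),np.radians(175.3))
w=eyes.snapshot('wrist'); cv2.imwrite('pics/w15.png',w['color']); np.savez('w15.npz',**w); s,R,p=state()
C=cloud(w)
g=C[:235,290:370]; m=(g[...,2]>.040)&(g[...,2]<.05); v,u=np.nonzero(m)
P=atz(w,np.c_[u+290,v],.045)*1000
T=((P/1000-p)@R)*1000
for a,b in ((-30,-40),(-40,-50),(-50,-60),(-60,-75)):
    k=(T[:,2]<a)&(T[:,2]>b)
    if k.sum(): print(a,b,k.sum(),'y',T[k,1].min().round(1),T[k,1].max().round(1),np.median(T[k,1]).round(2))
print('end z tool',T[:,2].max(), 'world end',P[T[:,2].argmax()])
print('pin', [ (atdepth(w,[q])[0]-p)@R*1000 for q in ((322,268),(288,195),(355,195))])
mm=(C[...,2]>.01)&(C[...,2]<.06)&(C[...,0]>.7)&(C[...,1]>.12); print('meter x min',C[mm][:,0].min(), C[mm][:,2].max())
E
```

```text
t: 24.2
ee_pos: [0.6694, 0.1932, 0.0804]
tcp_rot: [-0.799, 1.57, 0.69]
wrist_force: [-0.2, 0.3, -0.9]
grip_width: 0.335
t 24.2 turn [-0.001  0.001  0.001] shift [-39.6   3.1  -2.4] yawnow 3.059 p [0.6694 0.1932 0.0804] grip 0.335 F [-0.2  0.3 -0.9]
-30 -40 42 y -3.2 3.3 0.06
-40 -50 294 y -3.6 3.3 -0.19
-50 -60 314 y -3.6 3.2 -0.19
-60 -75 493 y -3.6 3.2 -0.2
end z tool -38.56144935873301 world end [669.42176885 154.47294267  45.        ]
pin [array([-26.70763702,   0.22114458, -30.45323493]), array([-25.1676423 , -10.95274828, -55.65520649]), array([-24.25846036,  11.0858307 , -55.49037015])]
meter x min 0.7394480717607635 0.044968029429263326
```

View pics/w15.png

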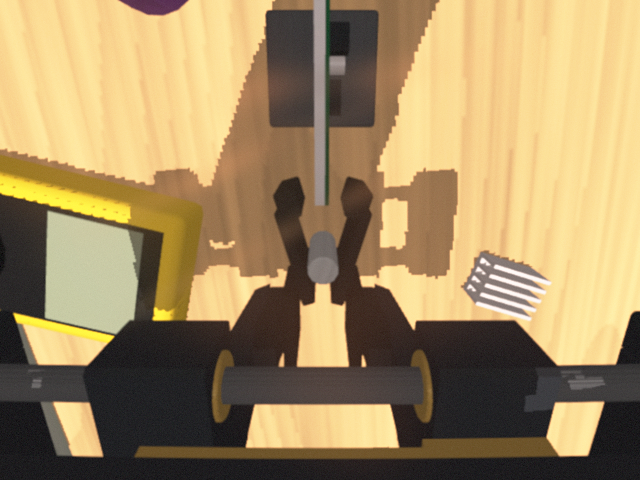

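```bash
python3 -m crank '[[[0,0,0,20,0,0,210],[0,0,0,35,0,0,210],[0,0,0,50,0,0,210],[0,0,0,65,0,0,210],[0,0,0,73,0,0,210],[0,0,0,75.5,0,0,210],[0,0,0,75.5,0,0,210],[0,0,0,75.5,0,0,210]]]'
python3 - <<'E'
from h import *
delta((.6661,.1910,0.0045),np.radians(175.3))
w=eyes.snapshot('wrist'); cv2.imwrite('pics/w16.png',w['color'])
E
```

```text
t: 25.25
ee_pos: [0.6695, 0.1931, 0.0049]
tcp_rot: [-0.971, 1.57, 0.517]
wrist_force: [-0.2, -0.5, 0.4]
grip_width: 0.339
t 25.25 turn [-0.001  0.001  0.001] shift [ 0.4  3.2 -2.4] yawnow 3.059 p [0.6695 0.1931 0.0049] grip 0.339 F [-0.2 -0.5  0.4]
```

View pics/w16.png

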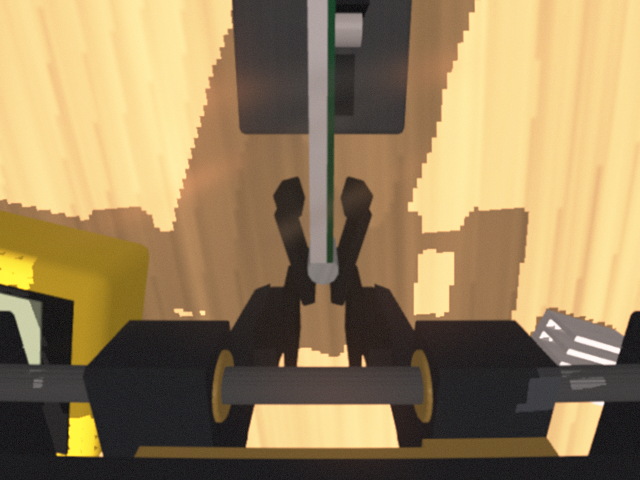

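```bash
python3 -m crank '[[[0,0,0,1,0,0,150],[0,0,0,1,0,0,120],[0,0,0,1,0,0,80],[0,0,0,1,0,0,70],[0,0,0,1,0,0,70],[0,0,0,-30,0,0,70],[0,0,0,-80,0,0,70],[0,0,0,-140,0,0,70],[0,0,0,-140,0,0,70],[0,0,0,-140,0,0,70]]]'
python3 - <<'E'
from h import *
w=eyes.snapshot('wrist'); cv2.imwrite('pics/w17.png',w['color']); np.savez('w17.npz',**w)
rect(w,670,165,.031,'c2fin.png',48,.25)
C=cloud(w); 
g=C; m=(g[...,2]>.022)&(g[...,2]<.036)&(g[...,1]>.12)&(g[...,1]<.22)&(abs(g[...,0]-.668)<.035); P=g[m]; print(np.percentile(P[:,2],[10,50,90,99]))
A=np.c_[P[:,:2]-P[:,:2].mean(0),np.ones(len(P))]; print('plane tilt',np.linalg.lstsq(A,P[:,2],rcond=None)[0])
s=eyes.snapshot('scene'); crop(s,230,170,490,330,3,'s2.png')
E
```

```text
t: 26.55
ee_pos: [0.669, 0.1924, 0.1439]
tcp_rot: [-2.987, 1.57, -1.498]
wrist_force: [1.1, 0.5, -0.5]
grip_width: 0.728
[0.02740361 0.02889346 0.02999141 0.03097709]
plane tilt [-0.00269986  0.01810429  0.0287147 ]
```

View pics/c2fin.png

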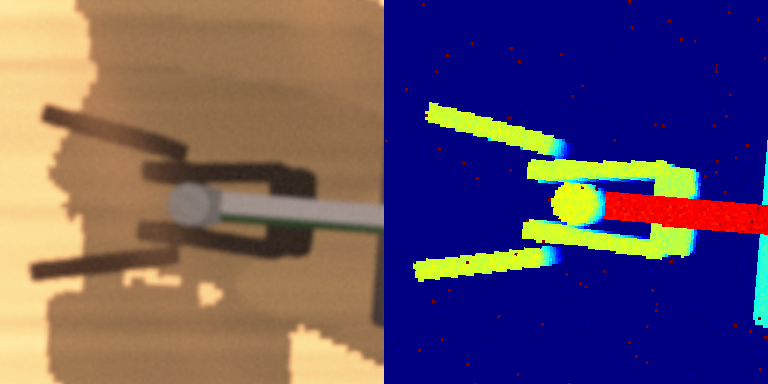

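View pics/w17.png

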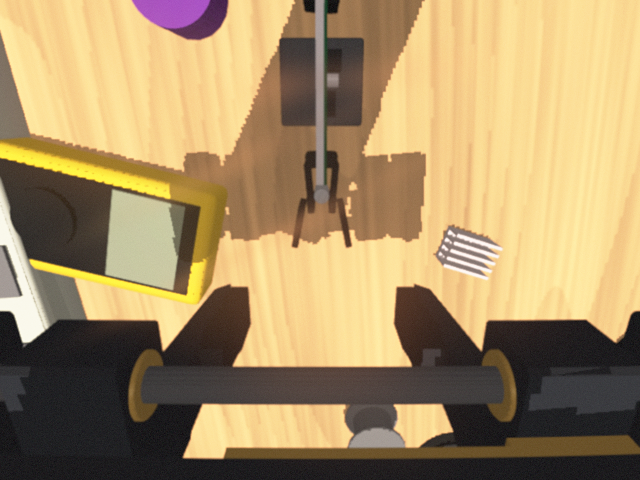

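View pics/s2.png

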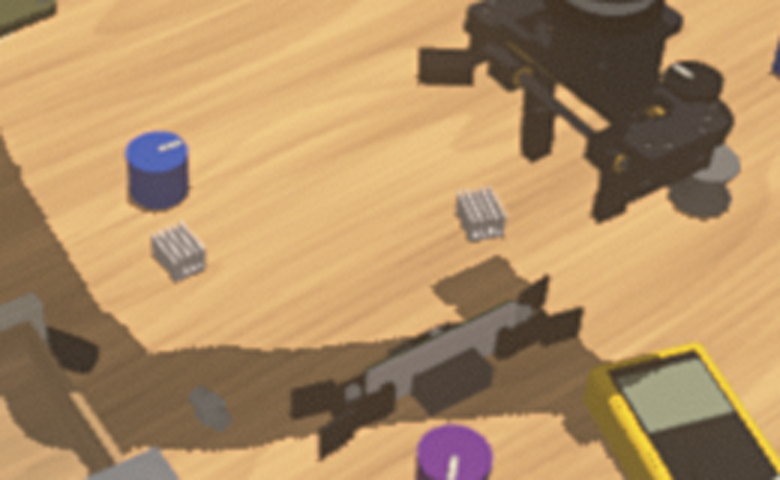

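```bash
python3 - <<'E'
from h import *
delta((0.5572,0.4613,0.15),np.radians(92))
t=eyes.snapshot('top'); cv2.imwrite('pics/t2.png',t['color']); C=cloud(t)
print('unit/handle', [atdepth(t,q)[0].round(3) for q in ((467,285),(449,283),(490,287),(471,266),(420,262),(530,271),(470,230),(480,150))])
E
```

```text
t 26.65 turn [ 1.453 -0.003 -0.   ] shift [ -7.8 133.1 259.2] yawnow 3.059 p [0.6684 0.192  0.1424] grip 0.727 F [ 0.1 -0.3 -0.2]
unit/handle [array([ 0.427, -0.103,  0.596]), array([ 0.429, -0.077,  0.616]), array([ 0.433, -0.332,  0.067]), array([ 0.446, -0.096,  0.633]), array([ 0.451, -0.048,  0.607]), array([ 0.471, -0.419,  0.087]), array([ 0.482, -0.09 ,  0.649]), array([ 0.752, -0.304,  0.099])]
```

View pics/t2.png

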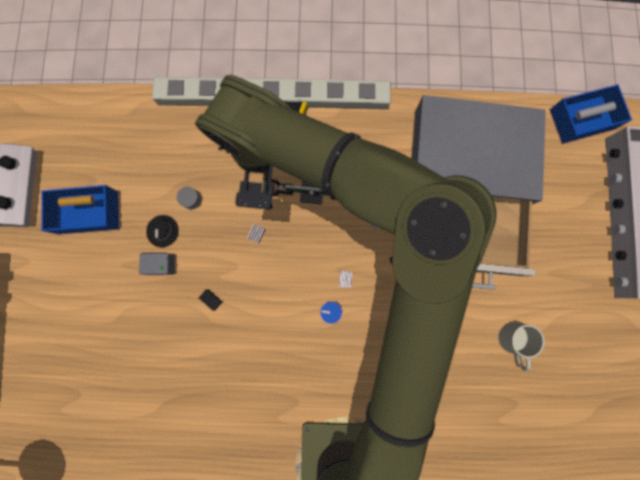

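```bash
python3 -m crank '[[[0.18,0,0,-8,17,32,60],[0.36,0,0,-8,34,65,60],[0.54,0,0,-8,50,97,60],[0.72,0,0,-8,67,130,60],[0.9,0,0,-8,84,162,60],[1.08,0,0,-8,100,195,60],[1.26,0,0,-8,117,227,60],[1.453,0,0,-8,133,259,60],[1.453,0,0,-8,133,259,60],[1.453,0,0,-8,133,259,60],[1.453,0,0,-8,133,259,60],[1.453,0,0,-8,133,259,60]]]'
python3 - <<'E'
from h import *
w=eyes.snapshot('wrist'); cv2.imwrite('pics/w18.png',w['color']); s,R,p=state(); print(s['joints'].round(2))
C=cloud(w);m=(np.hypot(C[...,0]-.557,C[...,1]-.462)<.05)&(C[...,2]>.037)&(C[...,2]<.05)
v,u=np.nonzero(m); P=(atz(w,np.c_[u,v],.0425)[:,:2]*1000).astype(np.float32); print('pot',P.mean(0),cv2.fitEllipse(cv2.convexHull(P)))
delta((0.5572,0.4613,0.011),np.radians(92))
E
```

```text
t: 28.2
ee_pos: [0.5589, 0.4606, 0.1519]
tcp_rot: [-1.512, 1.57, -1.479]
wrist_force: [0.1, 0.0, 0.7]
grip_width: 0.764
[-0.4   1.04 -0.85  1.28  0.78  1.16  0.31]
pot [556.6083  461.79666] ((557.1686401367188, 461.8345031738281), (50.687068939208984, 51.53810119628906), 88.22814178466797)
t 28.25 turn [-0.001  0.     0.   ] shift [141.    0.5  -1.5] yawnow 1.605 p [0.5587 0.4609 0.152 ] grip 0.762 F [ 0.2 -0.4  0.7]
```

View pics/w18.png

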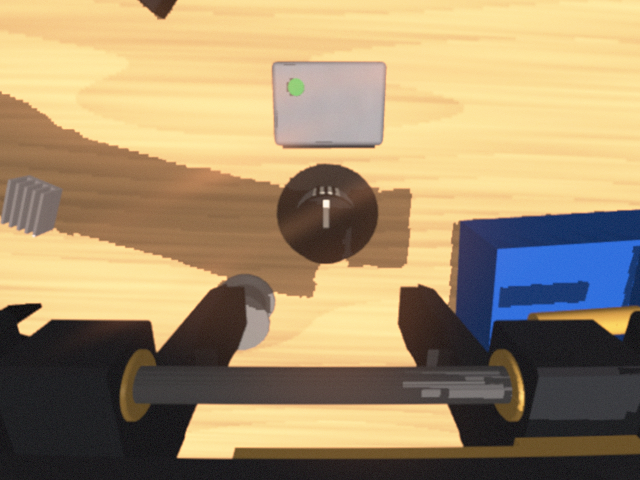

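```bash
python3 - <<'E'
from h import *
w=eyes.snapshot('wrist'); C=cloud(w)
m=(w['color'][...,0]>150)&(w['color'][...,2]<120)&(C[...,2]>0.005)&(C[...,2]<.15); m[:, :440]=0; m[315:]=0
P=C[m]; print(P.min(0),P.max(0)); k=P[:,2]>.03; print(P[k].min(0),P[k].max(0))
E
```

```text
[0.54825955 0.57420723 0.00504417] [0.61713639 0.71627227 0.07081163]
[0.54825955 0.57420723 0.04589324] [0.61713639 0.67114496 0.07081163]
```

```bash
python3 -m crank '[[[0,0,0,50,0.5,-1.5,60],[0,0,0,100,0.5,-1.5,60],[0,0,0,130,0.5,-1.5,60],[0,0,0,141,0.5,-1.5,60],[0,0,0,141,0.5,-1.5,60],[0,0,0,141,0.5,-1.5,60],[0,0,0,141,0.5,-1.5,150],[0,0,0,141,0.5,-1.5,160],[0,0,0,141,0.5,-1.5,160],[0,0,0,141,0.5,-1.5,160],[0,0,0,141,0.5,-1.5,160]]]' 25
python3 - <<'E'
from h import *
delta((0.5572,0.4613,0.16),np.radians(92))
E
```

```text
t: 29.68
ee_pos: [0.5568, 0.4628, 0.0122]
tcp_rot: [0.677, 1.57, 0.712]
wrist_force: [-0.3, -0.8, 6.0]
grip_width: 0.562
t 29.68 turn [ 0.     0.001 -0.001] shift [-147.8   -1.4    0.5] yawnow 1.606 p [0.5568 0.4628 0.0122] grip 0.562 F [-0.3 -0.8  6. ]
```

```bash
python3 - <<'E'
from h import *
delta((0.54,-0.21,0.21),np.radians(90))
E
```

```text
t 29.68 turn [ 0.035  0.001 -0.001] shift [-198.4 -671.6  -40.2] yawnow 1.606 p [0.5568 0.4628 0.0122] grip 0.562 F [-0.3 -0.8  6. ]
```

```bash
python3 -m crank '[[[0,0,0,-50,0,0,160],[0,0,0,-110,0,0,160],[0,0,0,-160,0,0,160],[0,0,0,-198,-30,0,160],[0,0,0,-198,-90,-5,160],[0,0,0,-198,-150,-10,160],[0,0,0,-198,-210,-15,160],[0,0,0,-198,-270,-20,160],[0.035,0,0,-198,-330,-25,160],[0.035,0,0,-198,-390,-30,160],[0.035,0,0,-198,-450,-35,160],[0.035,0,0,-198,-510,-40,160],[0.035,0,0,-198,-570,-40,160],[0.035,0,0,-198,-630,-40,160],[0.035,0,0,-198,-672,-40,160],[0.035,0,0,-198,-672,-40,160],[0.035,0,0,-198,-672,-40,160]]]'
python3 - <<'E'
from h import *
w=eyes.snapshot('wrist'); cv2.imwrite('pics/w19.png',w['color']); np.savez('w19.npz',**w); s,R,p=state(); print(p,s['joints'].round(2),s['grip_width'])
sc=eyes.snapshot('scene'); cv2.imwrite('pics/s3.png',sc['color']); np.savez('s3.npz',**sc)
E
```

```text
t: 31.8
ee_pos: [0.5399, -0.2095, 0.209]
tcp_rot: [1.808, 1.57, 1.809]
wrist_force: [0.3, 0.2, -1.0]
grip_width: 0.559
[ 0.54006295 -0.20882979  0.20928674] [ 0.81  0.83 -0.98  1.72  0.79  1.04  1.13] 0.5574869254274017
```

View pics/w19.png

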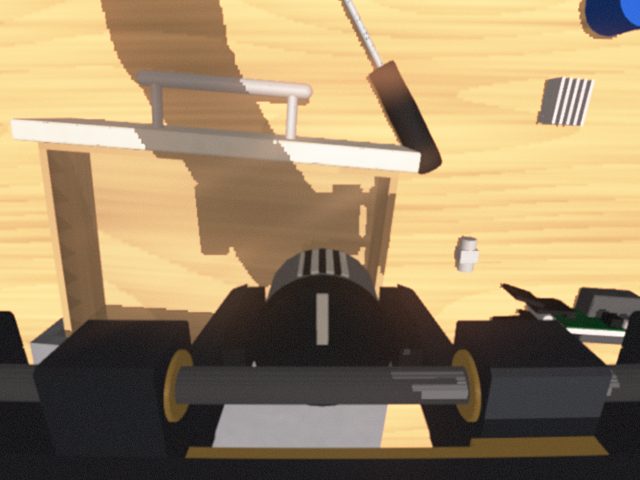

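View pics/s3.png

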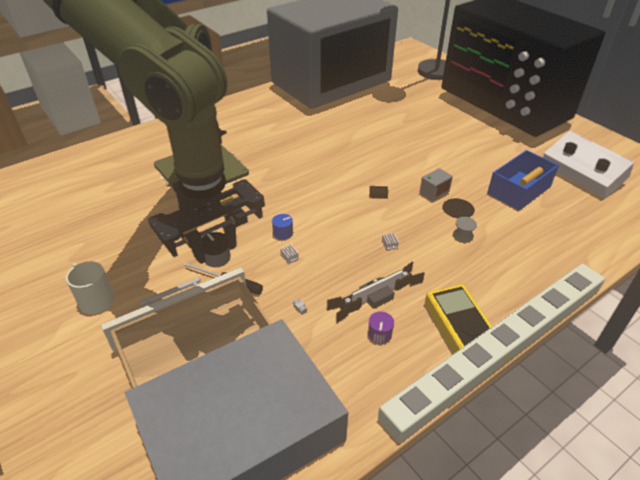

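```bash
python3 - <<'E'
from h import *
w=dict(np.load('w19.npz'))
for n,q in dict(hl=(145,78),hr=(303,91),hm=(225,84),f_left=(20,128),f_right=(412,161),f_mid=(215,147),sideR=(392,200),sideL=(55,200),floor=(150,250),floor2=(200,180),unit=(300,430),unitR=(380,440),drvend=(430,160),drvmid=(400,100),adapt=(467,255)).items(): print(n,q,atdepth(w,q)[0].round(4))
C=cloud(w); m=(C[...,2]>.094)&(C[...,2]<.103)&(C[...,1]<-.05); m[:400]=0; P=C[m]; print(len(P),P.min(0),P.max(0))
t=eyes.snapshot('top'); cv2.imwrite('pics/t3.png',t['color'])
E
```

```text
hl (145, 78) [ 0.4336 -0.3389  0.0655]
hr (303, 91) [ 0.4428 -0.2244  0.0646]
hm (225, 84) [ 0.4379 -0.2812  0.0645]
f_left (20, 128) [ 0.4674 -0.4254  0.0844]
f_right (412, 161) [ 0.4909 -0.1457  0.0843]
f_mid (215, 147) [ 0.4813 -0.2862  0.0853]
sideR (392, 200) [ 0.5215 -0.1567  0.0753]
sideL (55, 200) [ 0.5224 -0.4197  0.0722]
floor (150, 250) [ 0.5828 -0.3752  0.0207]
floor2 (200, 180) [ 0.5152 -0.32    0.0219]
unit (300, 430) [ 0.7237 -0.2292  0.0967]
unitR (380, 440) [ 0.7349 -0.158   0.0969]
drvend (430, 160) [ 0.4967 -0.1156  0.0247]
drvmid (400, 100) [ 0.4471 -0.1451  0.0247]
adapt (467, 255) [ 0.5894 -0.068   0.0149]
7090 [ 0.69465723 -0.30863273  0.09474962] [ 0.74491841 -0.15380552  0.0989849 ]
```

View pics/t3.png

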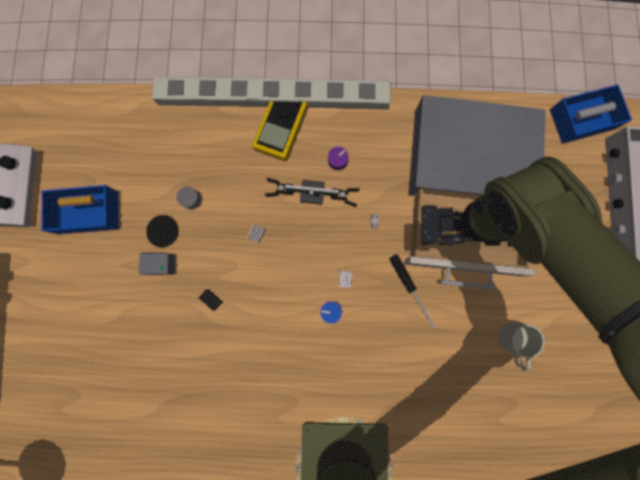

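```bash
python3 - <<'E'
from h import *
delta((0.5524,-0.2305,0.0345),np.radians(85.4))
E
```

```text
t 31.95 turn [ 0.084  0.    -0.001] shift [174.9 -22.   12. ] yawnow 1.574 p [ 0.5403 -0.2087  0.2094] grip 0.561 F [0.3 0.9 0. ]
```

```bash
python3 -m crank '[[[0.084,0,0,0,-22,12,160],[0.084,0,0,50,-22,12,160],[0.084,0,0,100,-22,12,160],[0.084,0,0,130,-22,12,160],[0.084,0,0,155,-22,12,160],[0.084,0,0,167,-22,12,160],[0.084,0,0,172,-22,12,160],[0.084,0,0,174.5,-22,12,160],[0.084,0,0,174.5,-22,12,160]]]'
python3 - <<'E'
from h import *
delta((0.5524,-0.2305,0.0345),np.radians(85.4))
E
```

```text
t: 33.08
ee_pos: [0.5525, -0.2327, 0.0354]
tcp_rot: [-0.209, 1.57, -0.293]
wrist_force: [0.3, 0.1, -1.1]
grip_width: 0.56
t 33.08 turn [-0.004  0.001  0.   ] shift [ 0.9  2.2 -0.3] yawnow 1.487 p [ 0.5525 -0.2327  0.0354] grip 0.56 F [ 0.3  0.1 -1.1]
```

```bash
python3 -m crank '[[[0,0,0,1.8,0,0,160],[0,0,0,1.8,0,0,160],[0,0,0,1.8,0,0,85],[0,0,0,1.8,0,0,85],[0,0,0,1.8,0,0,85],[0,0,0,-50,0,0,85],[0,0,0,-110,0,0,85],[0,0,0,-170,0,0,85],[0,0,0,-170,0,0,60],[0,0,0,-170,0,0,60]]]'
python3 - <<'E'
from h import *
w=eyes.snapshot('wrist'); cv2.imwrite('pics/w20.png',w['color']); np.savez('w20.npz',**w); s,R,p=state(); print(p,s['joints'].round(2))
C=cloud(w);m=(np.hypot(C[...,0]-.5524,C[...,1]+.2305)<.04)&(C[...,2]>.058)&(C[...,2]<.075)
v,u=np.nonzero(m); P=(atz(w,np.c_[u,v],.064)[:,:2]*1000).astype(np.float32); print('pot',np.percentile(C[m][:,2],[5,50,95]),cv2.fitEllipse(cv2.convexHull(P)))
E
```

```text
t: 34.33
ee_pos: [0.5514, -0.233, 0.2041]
tcp_rot: [-2.591, 1.569, -2.675]
wrist_force: [0.2, -0.6, -0.8]
grip_width: 0.763
[ 0.5509764  -0.23291723  0.2032905 ] [ 0.82  0.85 -0.94  1.66  0.78  1.05  1.11]
pot [0.06210779 0.06331396 0.0644882 ] ((553.4240112304688, -234.26626586914062), (50.65860366821289, 52.007171630859375), 85.41045379638672)
```

View pics/w20.png

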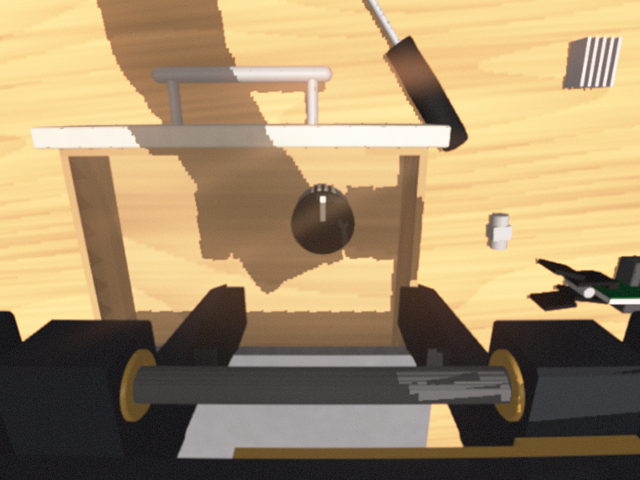

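```bash
python3 - <<'E'
from h import *
delta((0.4475,0.005,0.15),np.radians(85))
E
```

```text
t 34.38 turn [ 0.003 -0.003  0.   ] shift [  53.6  228.4 -122.9] yawnow 1.487 p [ 0.551  -0.2329  0.2033] grip 0.764 F [ 0.1 -0.8 -0.8]
```

```bash
python3 -m crank '[[[0,0,0,0,57,-30,100],[0,0,0,0,114,-61,110],[0,0,0,20,171,-92,110],[0,0,0,54,228,-123,110],[0,0,0,54,228,-123,110],[0,0,0,54,228,-123,110],[0,0,0,54,228,-123,110],[0,0,0,54,228,-123,110]]]'
python3 - <<'E'
from h import *
w=eyes.snapshot('wrist'); cv2.imwrite('pics/w21.png',w['color']); s,R,p=state(); print(p,s['grip_width'])
C=cloud(w);m=(np.hypot(C[...,0]-.4475,C[...,1]-.005)<.05)&(C[...,2]>.016)&(C[...,2]<.03)
v,u=np.nonzero(m); P=(atz(w,np.c_[u,v],.022)[:,:2]*1000).astype(np.float32); print('sink',np.percentile(C[m][:,2],[5,50,95]),cv2.minAreaRect(P))
E
```

```text
t: 35.38
ee_pos: [0.4491, 0.0036, 0.1507]
tcp_rot: [-0.853, 1.57, -0.939]
wrist_force: [0.1, 0.3, 0.4]
grip_width: 0.57
[0.44912296 0.00371555 0.15076716] 0.5629344829692285
sink [0.01779281 0.02094312 0.02205725] ((445.6192932128906, 4.231655120849609), (27.869640350341797, 39.0983772277832), 86.02317810058594)
```

View pics/w21.png

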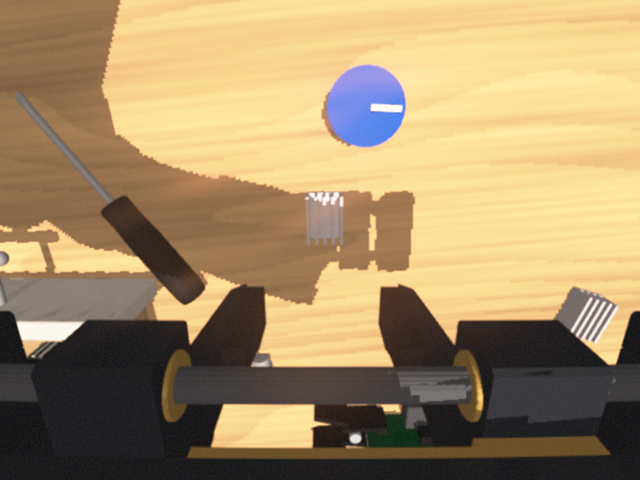

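```bash
python3 -m crank '[[[0,0,0,50,0.5,-2,110],[0,0,0,100,0.5,-2,110],[0,0,0,130,0.5,-2,110],[0,0,0,143,0.5,-2,110],[0,0,0,147.5,0.5,-2,110],[0,0,0,147.5,0.5,-2,110],[0,0,0,147.5,0.5,-2,110],[0,0,0,147.5,0.5,-2,200],[0,0,0,147.5,0.5,-2,220],[0,0,0,147.5,0.5,-2,220],[0,0,0,147.5,0.5,-2,220],[0,0,0,147.5,0.5,-2,220]]]' 25
python3 - <<'E'
from h import *
# drawer spots
o=np.array([438,-281.5]);ex=np.array([.9968,-.080]);ey=np.array([.080,.9968])
f=lambda a,b:o+a*ex+b*ey
print(f(110,-20),f(110,-75)); x,y=f(110,-20)/1000
delta((x,y,0.17),np.radians(85.4))
E
```

```text
t: 36.92
ee_pos: [0.4468, 0.0055, 0.0035]
tcp_rot: [-0.27, 1.57, -0.354]
wrist_force: [-0.5, -1.1, 4.9]
grip_width: 0.319
[ 546.048 -310.236] [ 541.648 -365.06 ]
t 36.92 turn [-0.003  0.001  0.   ] shift [-166.4 -306.4  125.4] yawnow 1.487 p [0.4468 0.0055 0.0035] grip 0.319 F [-0.5 -1.1  4.9]
```

```bash
python3 -m crank '[[[0,0,0,-50,0,0,220],[0,0,0,-110,0,0,220],[0,0,0,-166,0,0,220],[0,0,0,-166,-55,22,220],[0,0,0,-166,-110,45,220],[0,0,0,-166,-165,67,220],[0,0,0,-166,-220,90,220],[0,0,0,-166,-275,112,220],[0,0,0,-166,-306,125,220],[0,0,0,-166,-306,125,220],[0,0,0,-166,-306,125,220],[0,0,0,-100,-306,125,220],[0,0,0,-60,-306,125,220],[0,0,0,-35,-306,125,220],[0,0,0,-26,-306,125,220],[0,0,0,-23,-306,125,220],[0,0,0,-23,-306,125,220]]]'
python3 - <<'E'
from h import *
delta((.546,-.3102,0.0255),np.radians(85.4))
w=eyes.snapshot('wrist'); cv2.imwrite('pics/w22.png',w['color'])
E
```

```text
t: 39.05
ee_pos: [0.5466, -0.31, 0.0275]
tcp_rot: [-0.245, 1.569, -0.329]
wrist_force: [0.4, 0.7, -0.3]
grip_width: 0.315
t 39.05 turn [-0.004  0.002  0.001] shift [ 2.  -0.3 -0.6] yawnow 1.487 p [ 0.5466 -0.31    0.0275] grip 0.315 F [ 0.4  0.7 -0.3]
```

View pics/w22.png

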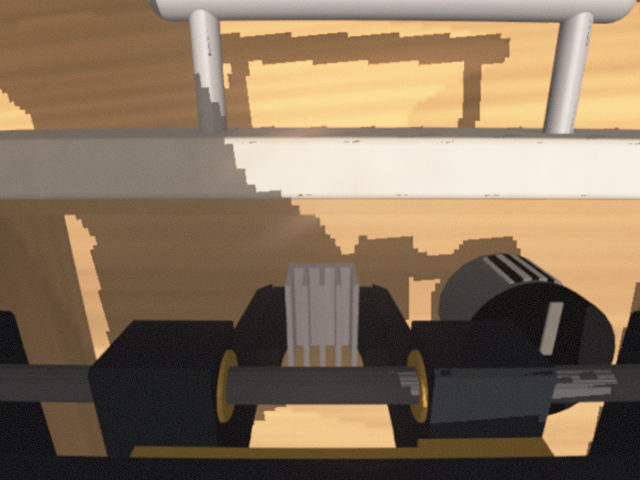

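```bash
python3 -m crank '[[[0,0,0,1.5,0,0,220],[0,0,0,1.5,0,0,220],[0,0,0,1.5,0,0,135],[0,0,0,1.5,0,0,135],[0,0,0,1.5,0,0,135],[0,0,0,-50,0,0,135],[0,0,0,-110,0,0,135],[0,0,0,-160,0,0,110],[0,0,0,-160,0,0,110],[0,0,0,-160,0,0,110]]]'
python3 - <<'E'
from h import *
w=eyes.snapshot('wrist'); cv2.imwrite('pics/w23.png',w['color'])
t=eyes.snapshot('top'); Ct=cloud(t); m=(np.hypot(Ct[...,0]-.554,Ct[...,1]-.225)<.06)&(Ct[...,2]>.012)&(Ct[...,2]<.03)
v,u=np.nonzero(m); P=(atz(t,np.c_[u,v],.022)[:,:2]*1000).astype(np.float32); print(len(P),cv2.minAreaRect(P))
delta((0.5540,0.2248,0.15),np.radians(67.9))
E
```

```text
t: 40.35
ee_pos: [0.5449, -0.31, 0.1855]
tcp_rot: [-2.877, 1.569, -2.961]
wrist_force: [-0.8, -0.8, 0.1]
grip_width: 0.569
136 ((555.16845703125, 225.5172119140625), (30.19178581237793, 35.87007141113281), 69.35242462158203)
t 40.45 turn [ 0.302 -0.003 -0.   ] shift [ 34.8 533.5 -35. ] yawnow 1.487 p [ 0.5444 -0.3098  0.1845] grip 0.568 F [-0.1  0.4  0.2]
```

View pics/w23.png

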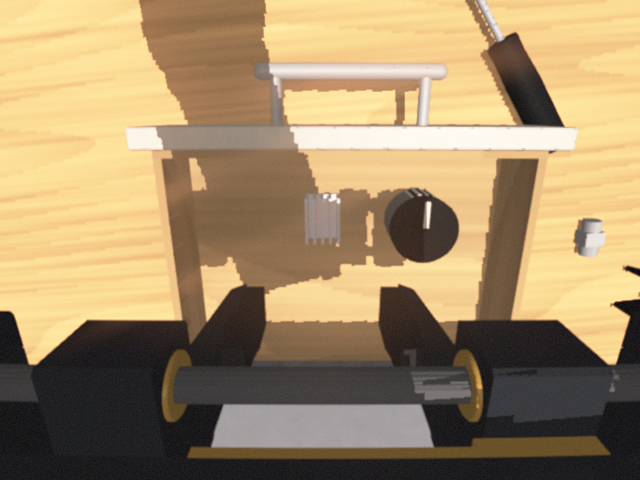

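Sink stands at (322,218) and the pot at (421,225) in the drawer. Now the other sink at (0.554, 0.225).

```bash
python3 -m crank '[[[0,0,0,0,60,-4,110],[0,0,0,0,120,-8,110],[0.1,0,0,0,180,-12,110],[0.2,0,0,0,240,-16,110],[0.3,0,0,0,300,-20,110],[0.3,0,0,35,360,-24,110],[0.3,0,0,35,420,-28,110],[0.3,0,0,35,480,-32,110],[0.3,0,0,35,533,-35,110],[0.3,0,0,35,533,-35,110],[0.3,0,0,35,533,-35,110],[0.3,0,0,35,533,-35,110]]]'
python3 - <<'E'
from h import *
w=eyes.snapshot('wrist'); cv2.imwrite('pics/w24.png',w['color']); s,R,p=state(); print(p,s['grip_width'])
C=cloud(w);m=(np.hypot(C[...,0]-.554,C[...,1]-.225)<.05)&(C[...,2]>.016)&(C[...,2]<.03)
v,u=np.nonzero(m); P=(atz(w,np.c_[u,v],.022)[:,:2]*1000).astype(np.float32); print('sink',np.percentile(C[m][:,2],[5,50,95]),cv2.minAreaRect(P))
delta((0.5540,0.2248,0.003),np.radians(67.9))
E
```

```text
t: 41.95
ee_pos: [0.5554, 0.2218, 0.1503]
tcp_rot: [-1.686, 1.568, -2.072]
wrist_force: [0.0, -0.5, 1.3]
grip_width: 0.569
[0.555537   0.22198359 0.15060418] 0.5691577852216573
sink [0.01837811 0.02088958 0.02211004] ((553.3300170898438, 225.6681365966797), (27.891172409057617, 38.75027084350586), 67.99829864501953)
t 42.0 turn [-0.001 -0.     0.002] shift [147.6   2.3  -2.5] yawnow 1.185 p [0.5555 0.222  0.1506] grip 0.569 F [-0.4  0.3  0.2]
```

View pics/w24.png

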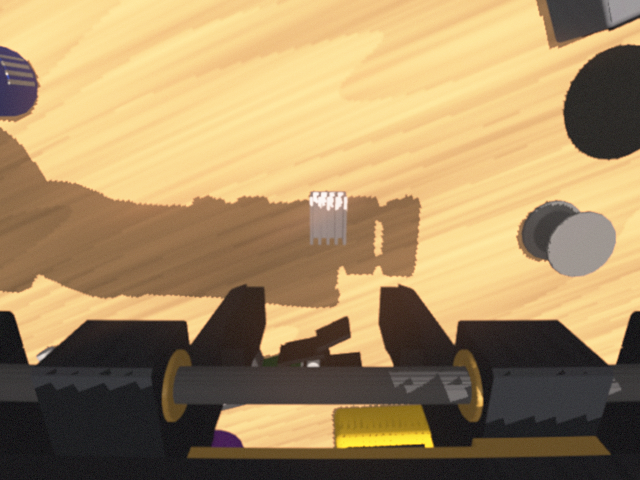

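```bash
python3 -m crank '[[[0,0,0,50,2.5,-2.5,110],[0,0,0,100,2.5,-2.5,110],[0,0,0,130,2.5,-2.5,110],[0,0,0,143,2.5,-2.5,110],[0,0,0,147.5,2.5,-2.5,110],[0,0,0,147.5,2.5,-2.5,110],[0,0,0,147.5,2.5,-2.5,110],[0,0,0,147.5,2.5,-2.5,200],[0,0,0,147.5,2.5,-2.5,220],[0,0,0,147.5,2.5,-2.5,220],[0,0,0,147.5,2.5,-2.5,220],[0,0,0,147.5,2.5,-2.5,220]]]' 25
python3 - <<'E'
from h import *
delta((.5416,-.3651,0.17),np.radians(85.4))
E
```

```text
t: 43.5
ee_pos: [0.5541, 0.2275, 0.004]
tcp_rot: [0.187, 1.57, -0.197]
wrist_force: [0.5, -0.5, 4.0]
grip_width: 0.313
t 43.5 turn [-0.303  0.    -0.   ] shift [-166.  -554.1  210.4] yawnow 1.187 p [0.5541 0.2275 0.004 ] grip 0.313 F [ 0.5 -0.5  4. ]
```

```bash
python3 -m crank '[[[0,0,0,-50,0,0,220],[0,0,0,-110,0,0,220],[0,0,0,-166,0,0,220],[0,0,0,-166,-55,21,220],[0,0,0,-166,-110,42,220],[0,0,0,-166,-165,63,220],[-0.1,0,0,-166,-220,84,220],[-0.2,0,0,-166,-275,105,220],[-0.303,0,0,-166,-330,126,220],[-0.303,0,0,-166,-385,147,220],[-0.303,0,0,-166,-440,168,220],[-0.303,0,0,-166,-500,190,220],[-0.303,0,0,-166,-554,210,220],[-0.303,0,0,-166,-554,210,220],[-0.303,0,0,-166,-554,210,220],[-0.303,0,0,-110,-554,210,220],[-0.303,0,0,-70,-554,210,220],[-0.303,0,0,-50,-554,210,220],[-0.303,0,0,-50,-554,210,220]]]'
python3 - <<'E'
from h import *
delta((.5416,-.3651,0.0255),np.radians(85.4))
w=eyes.snapshot('wrist'); cv2.imwrite('pics/w25.png',w['color'])
E
```

```text
t: 45.88
ee_pos: [0.5412, -0.3632, 0.0531]
tcp_rot: [2.393, 1.569, 2.315]
wrist_force: [0.4, 0.3, 0.1]
grip_width: 0.319
t 45.88 turn [ 0.002 -0.002 -0.001] shift [27.6 -1.9  0.6] yawnow 1.492 p [ 0.5412 -0.3632  0.0531] grip 0.319 F [0.4 0.3 0.1]
```

View pics/w25.png

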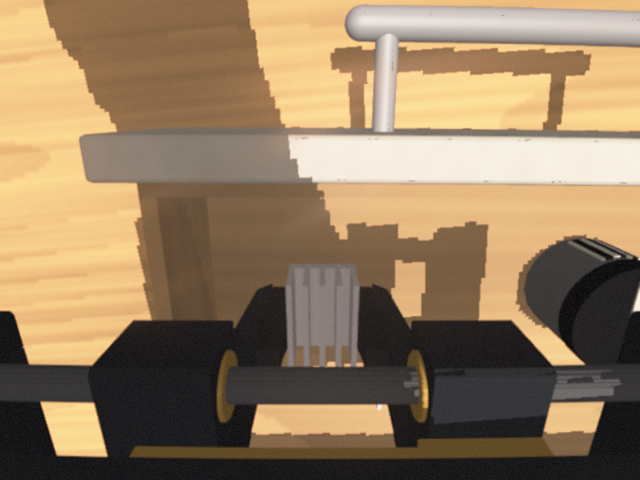

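```bash
python3 -m crank '[[[0,0,0,14,-3,0,220],[0,0,0,23,-3,0,220],[0,0,0,27,-3,0,220],[0,0,0,28,-3,0,220],[0,0,0,28,-3,0,220],[0,0,0,28,-3,0,152],[0,0,0,28,-3,0,152],[0,0,0,28,-3,0,152],[0,0,0,-20,-3,0,152],[0,0,0,-80,-3,0,152],[0,0,0,-140,-3,0,152],[0,0,0,-150,-3,0,152],[0,0,0,-150,-3,0,152]]]'
python3 - <<'E'
from h import *
w=eyes.snapshot('wrist'); cv2.imwrite('pics/w26.png',w['color']); np.savez('w26.npz',**w); s,R,p=state(); print(p,s['joints'].round(2))
sc=eyes.snapshot('scene'); crop(sc,60,180,340,400,2.8,'s4.png')
E
```

```text
t: 47.55
ee_pos: [0.5408, -0.3681, 0.2039]
tcp_rot: [-1.293, 1.57, -1.373]
wrist_force: [-0.0, 0.3, -0.4]
grip_width: 0.402
[ 0.5400558  -0.36792938  0.20247459] [ 0.94  0.89 -0.85  1.49  0.72  1.1   1.43]
```

View pics/w26.png

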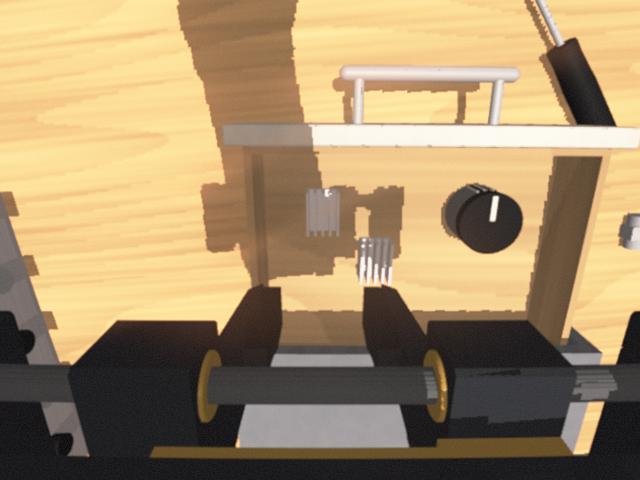

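View pics/s4.png

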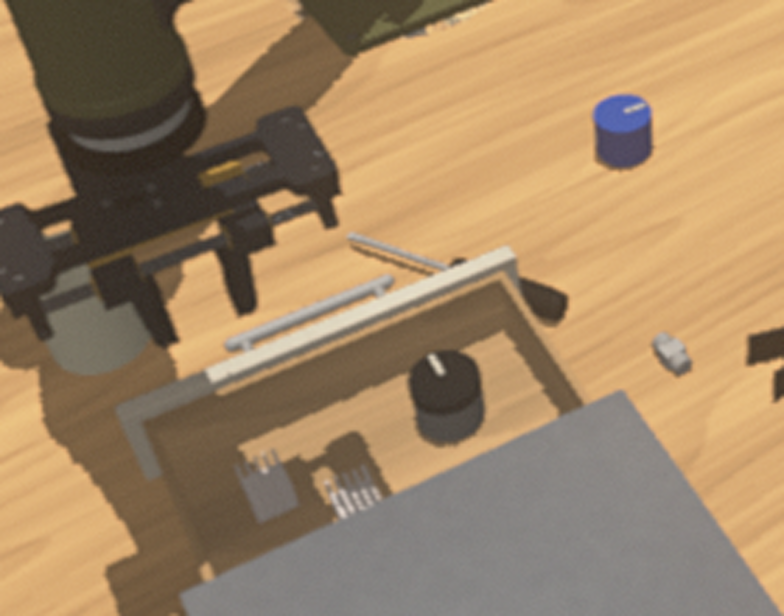

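```bash
python3 - <<'E'
from h import *
delta((.398,-.2783,0.15),np.radians(85.4))
w=dict(np.load('w26.npz'))
print([atdepth(w,q)[0].round(4) for q in ((347,73),(430,74),(512,74),(322,190),(376,240))])
E
```

```text
t 47.65 turn [-0.    -0.003 -0.001] shift [  52.3   77.8 -148.3] yawnow 1.49 p [ 0.5397 -0.3678  0.2017] grip 0.403 F [-0.6  0.  -1. ]
[array([ 0.4339, -0.3429,  0.0649]), array([ 0.4389, -0.284 ,  0.0643]), array([ 0.4431, -0.2257,  0.065 ]), array([ 0.5226, -0.3677,  0.0312]), array([ 0.5721, -0.3227,  0.0305])]
```

```bash
python3 -m crank '[[[0,0,0,0,25,-50,255],[0,0,0,0,50,-100,255],[0,0,0,0,75,-148,255],[0,0,0,0,75,-148,255],[0,0,0,60,75,-148,255],[0,0,0,110,75,-148,255],[0,0,0,145,75,-148,255],[0,0,0,156,75,-148,255],[0,0,0,156,75,-148,255],[0,0,0,156,75,-148,255]]]' 20
python3 - <<'E'
from h import *
delta((.399,-.281,0.045),np.radians(85.4))
w=eyes.snapshot('wrist'); cv2.imwrite('pics/w27.png',w['color']); print(state()[0]['joints'].round(2))
E
```

```text
t: 48.9
ee_pos: [0.4005, -0.2815, 0.0487]
tcp_rot: [-0.304, 1.569, -0.385]
wrist_force: [0.5, 0.0, -0.7]
grip_width: 0.004
t 48.9 turn [-0.001  0.002  0.001] shift [ 3.6  0.4 -1.5] yawnow 1.49 p [ 0.4005 -0.2815  0.0487] grip 0.004 F [ 0.5  0.  -0.7]
[ 0.88  0.92 -0.6   2.09  1.16  0.51  0.87]
```

View pics/w27.png

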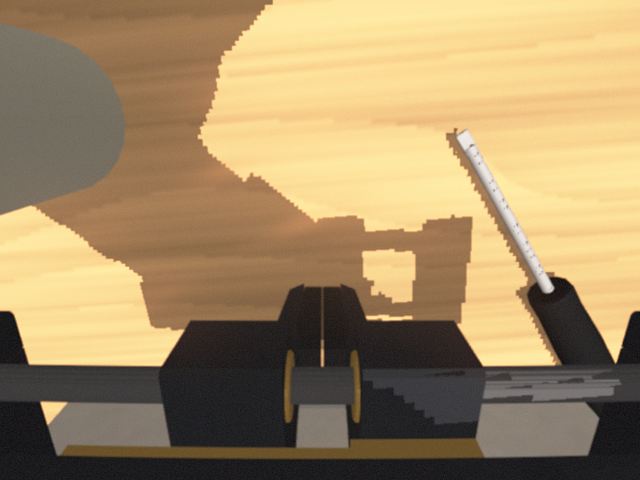

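```bash
python3 -m crank '[[[0,0,0,4,0,8,255],[0,0,0,4,0,16,255],[0,0,0,4,0,24,255],[0,0,0,4,0,32,255],[0,0,0,4,0,42,255],[0,0,0,4,0,54,255],[0,0,0,4,0,66,255],[0,0,0,4,0,78,255],[0,0,0,4,0,90,255],[0,0,0,4,0,102,255],[0,0,0,4,0,114,255],[0,0,0,4,0,126,255],[0,0,0,4,0,138,255],[0,0,0,4,0,148,255],[0,0,0,4,0,156,255],[0,0,0,4,0,164,255],[0,0,0,4,0,170,255],[0,0,0,4,0,170,255]]]'
python3 - <<'E'
from h import *
s,R,p=state(); print(p,s['wrist_force'])
w=eyes.snapshot('wrist'); cv2.imwrite('pics/w28.png',w['color'])
E
```

```text
t: 51.2
ee_pos: [0.57, -0.2944, 0.0439]
tcp_rot: [0.422, 1.569, 0.341]
wrist_force: [-0.7, 0.1, -0.5]
grip_width: 0.002
[ 0.57002367 -0.29439982  0.0439098 ] [-0.69528588  0.09187234 -0.47881811]
```

View pics/w28.png

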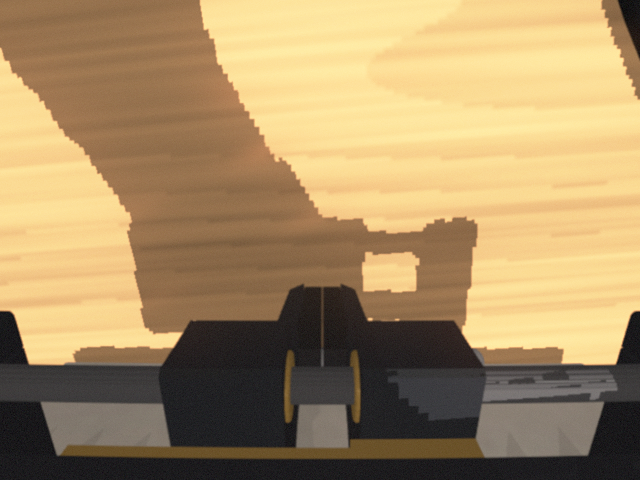

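```bash
python3 -m crank '[[[0,0,0,0,0,3,255],[0,0,0,0,0,6,255],[0,0,0,0,0,9,255],[0,0,0,0,0,11,255],[0,0,0,0,0,13,255],[0,0,0,0,0,15,255],[0,0,0,0,0,16,255]]]'
```

```text
t: 52.12
ee_pos: [0.5824, -0.2959, 0.0436]
tcp_rot: [-3.059, 1.565, -3.14]
wrist_force: [-8.6, 2.0, 6.8]
grip_width: 0.004
```

```bash
python3 -m crank '[[[0,0,0,0,0,1,255],[0,0,0,0,0,2,255],[0,0,0,0,0,3,255],[0,0,0,0,0,4,255]]]'
```

```text
t: 52.62
ee_pos: [0.5825, -0.2959, 0.0435]
tcp_rot: [-3.059, 1.557, -3.139]
wrist_force: [-17.4, 3.6, 15.6]
grip_width: 0.01
```

```bash
python3 -m crank '[[[0,0,0,0,0,-8,255],[0,0,0,0,0,-30,255],[0,0,0,0,0,-60,255],[0,0,0,-60,0,-100,255],[0,0,0,-120,0,-100,255],[0,0,0,-180,0,-100,255],[0,0,0,-180,0,-100,255]]]'
python3 - <<'E'
from h import *
w=eyes.snapshot('wrist'); cv2.imwrite('pics/w29.png',w['color']); np.savez('w29.npz',**w); s,R,p=state(); print(p)
sc=eyes.snapshot('scene'); crop(sc,60,180,340,400,2.8,'s5.png')
t=eyes.snapshot('top'); cv2.imwrite('pics/t4.png',t['color'])
E
```

```text
t: 53.5
ee_pos: [0.493, -0.2889, 0.2288]
tcp_rot: [-0.255, 1.559, -0.336]
wrist_force: [0.2, 0.2, -0.9]
grip_width: 0.006
[ 0.4913075  -0.2890545   0.22645846]
```

View pics/w29.png

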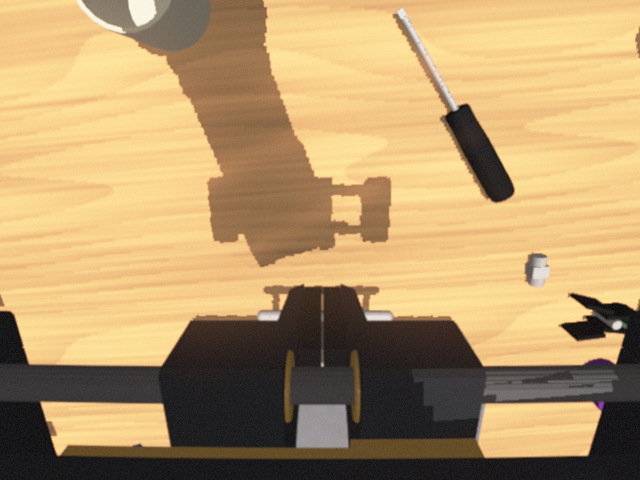

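View pics/s5.png

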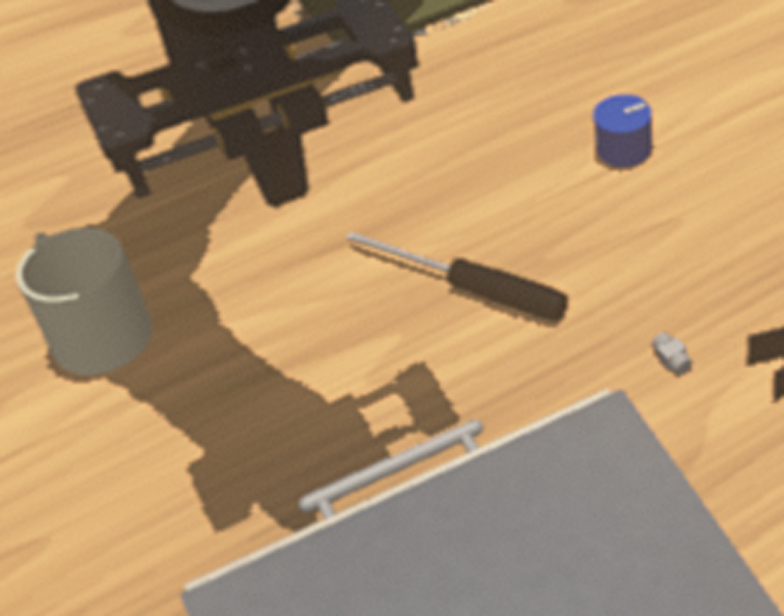

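View pics/t4.png

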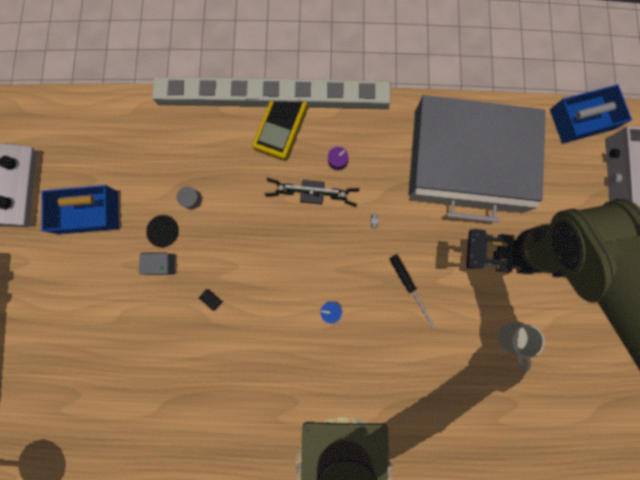

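```bash
python3 - <<'E'
from h import *
w=dict(np.load('w29.npz')); print([atdepth(w,q)[0].round(4) for q in ((265,315),(385,315))])
t=eyes.snapshot('top'); sc=eyes.snapshot('scene'); 
print('top',[atdepth(t,q)[0].round(4) for q in ((452,216),(474,217),(494,219),(470,198),(470,203),(470,190))])
C=cloud(t)
for n,s in (('t',t),('s',sc)):
    C=cloud(s); m=(C[...,2]>.056)&(C[...,2]<.075)&(C[...,0]>.4)&(C[...,0]<.625)&(C[...,1]>-.36)&(C[...,1]<-.22); P=C[m]; print(n,len(P),P.mean(0) if len(P) else '')
    b=(abs(C[...,0]-.7)<.01)&(abs(C[...,1]+.28)<.01)&(C[...,2]<.12); print('unit z',np.median(C[b][:,2]))
crop(t,400,80,560,230,4,'t4c.png')
E
```

```text
[array([ 0.5897, -0.3521,  0.0645]), array([ 0.5996, -0.2389,  0.0628])]
top [array([ 0.5993, -0.2445,  0.0638]), array([ 0.5971, -0.2955,  0.0697]), array([ 0.594 , -0.345 ,  0.0667]), array([ 0.6393, -0.2816,  0.0853]), array([ 0.6333, -0.2911,  0.0564]), array([ 0.6543, -0.2762,  0.1023])]
t 300 [ 0.60177297 -0.29578945  0.06484616]
unit z 0.09885775582517801
s 441 [ 0.60271367 -0.29846983  0.06232491]
unit z 0.09680828169925598
```

View pics/t4c.png

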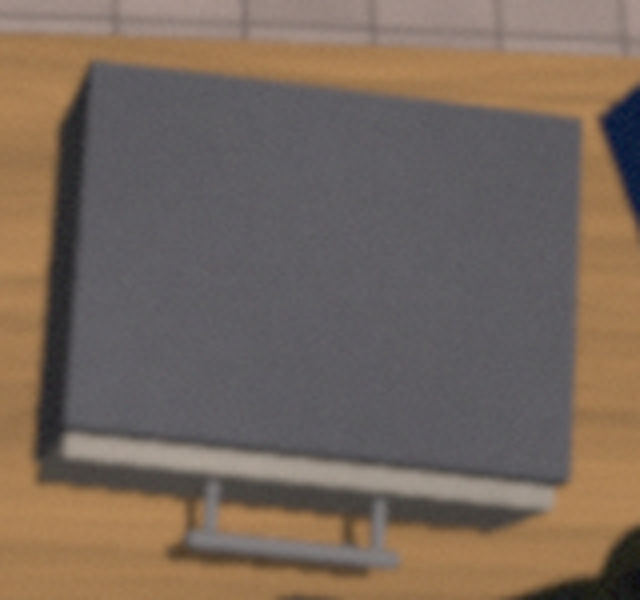

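```bash
python3 - <<'E'
from h import *
ex=np.array([.9968,-.080]);ey=np.array([.080,.9968])
w=dict(np.load('w29.npz')); Cw=cloud(w)
for n,s in (('top',eyes.snapshot('top')),('scene',eyes.snapshot('scene')),('wrist',w)):
    C=cloud(s); a=(C[...,:2]*1000-[438.5,-284])@np.c_[ex,ey]
    Z=C[...,2]; 
    h=(abs(a[...,1])<50)&(Z>.05)&(Z<.072)&(a[...,0]>60)&(a[...,0]<172); 
    u=(abs(a[...,1])<100)&(Z>.093)&(Z<.105)&(a[...,0]>150)
    f=(abs(a[...,1])<100)&(Z>.078)&(Z<.09)&(a[...,0]>150)
    for k,m in (('handle',h),('unit',u),('front',f)):
        v=a[m][:,0]; print(n,k,len(v),np.percentile(v,[1,5,25,50,75,95]).round(1) if len(v) else '')
E
```

```text
top handle 195 [156.1 156.5 158.2 161.1 163.9 166.6]
top unit 7689 [211.  219.5 263.3 319.4 376.9 424. ]
top front 610 [194.2 194.8 197.4 201.9 206.3 210.1]
scene handle 325 [157.5 158.7 161.9 164.3 166.2 167.8]
scene unit 15072 [214.  225.5 278.  336.5 388.4 427.2]
scene front 543 [196.  197.2 199.9 435.7 436.5 437.2]
wrist handle 214 [153.4 153.8 154.6 156.  158.4 160.4]
wrist unit 2101 [232.2 234.6 245.3 258.5 271.5 282.4]
wrist front 15 [193.7 194.2 195.1 195.7 196.7 197.9]
```

```bash
python3 - <<'E'
from h import *
ex=np.array([.9968,-.080]);ey=np.array([.080,.9968])
for n in ('w20','w26','s3','w19'):
    s=dict(np.load(n+'.npz')); C=cloud(s); a=(C[...,:2]*1000-[438.5,-284])@np.c_[ex,ey]; Z=C[...,2]
    h=(abs(a[...,1])<45)&(Z>.052)&(Z<.072)&(abs(a[...,0])<12)
    u=(abs(a[...,1])<100)&(Z>.093)&(Z<.104)&(a[...,0]>150)
    f=(abs(a[...,1])<100)&(Z>.080)&(Z<.09)&(abs(a[...,0]-45)<25)
    for k,m in (('handle',h),('unit',u),('front',f)):
        v=a[m][:,0]; print(n,k,len(v),np.percentile(v,[.5,5,50,95,99.5]).round(1) if len(v) else '')
E
```

```text
w20 handle 1970 [-5.6 -5.2 -0.2  4.2  4.6]
w20 unit 10410 [209.6 210.9 278.4 307.8 318. ]
w20 front 6142 [34.6 35.4 41.9 48.5 49.2]
w26 handle 2064 [-5.7 -5.1  0.   4.7  5.3]
w26 unit 5892 [209.2 210.5 277.2 304.3 307.2]
w26 front 6254 [34.7 35.3 41.8 48.6 49.6]
s3 handle 240 [-4.6 -2.7  3.7  7.4  8.6]
s3 unit 15075 [212.6 225.3 336.3 427.  436.5]
s3 front 676 [35.1 37.  45.2 51.8 53.2]
w19 handle 1926 [-6.4 -5.7 -0.8  4.   4.6]
w19 unit 4649 [251.7 255.8 277.7 300.3 304.7]
w19 front 6028 [33.9 34.5 41.1 48.  49. ]
```

```bash
python3 -m crank '[[[0,0,0,-60,30,-30,200],[0,0,0,-110,60,-60,200],[0,0,0,-130,90,-60,200],[0,0,0,-130,90,-60,200],[0,0,0,-130,90,-60,200]]]'
python3 - <<'E'
from h import *
ex=np.array([.9968,-.080]);ey=np.array([.080,.9968])
w=eyes.snapshot('wrist'); cv2.imwrite('pics/w30.png',w['color']); np.savez('w30.npz',**w)
C=cloud(w); a=(C[...,:2]*1000-[438.5,-284])@np.c_[ex,ey]; Z=C[...,2]
h=(abs(a[...,1])<45)&(Z>.052)&(Z<.072)&(abs(a[...,0]-160)<15)
u=(abs(a[...,1])<100)&(Z>.093)&(Z<.104)&(a[...,0]>150)
f=(abs(a[...,1])<100)&(Z>.080)&(Z<.09)&(abs(a[...,0]-205)<25)
for k,m in (('handle',h),('unit',u),('front',f)):
    v=a[m][:,0]; print(k,len(v),np.percentile(v,[.5,5,50,95,99.5]).round(1) if len(v) else '')
E
```

```text
t: 54.48
ee_pos: [0.4363, -0.1948, 0.3526]
tcp_rot: [-2.915, 1.569, -2.997]
wrist_force: [-0.1, 0.4, -0.5]
grip_width: 0.218
handle 268 [153.4 154.1 157.  162.6 163.2]
unit 2966 [209.5 213.5 311.4 348.2 352.1]
front 474 [194.  194.8 202.6 210.4 211.1]
```

View pics/w30.png

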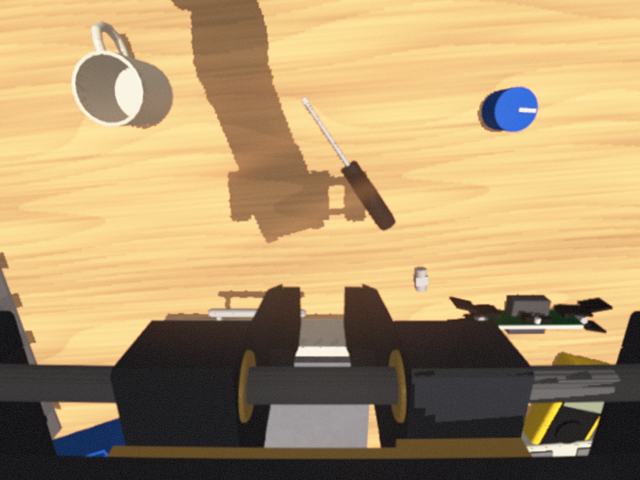

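```bash
python3 - <<'E'
from h import *
w=eyes.snapshot('scene'); crop(w,260,160,490,340,3.2,'s6.png')
E
```

```text
(no output)
```

View pics/s6.png

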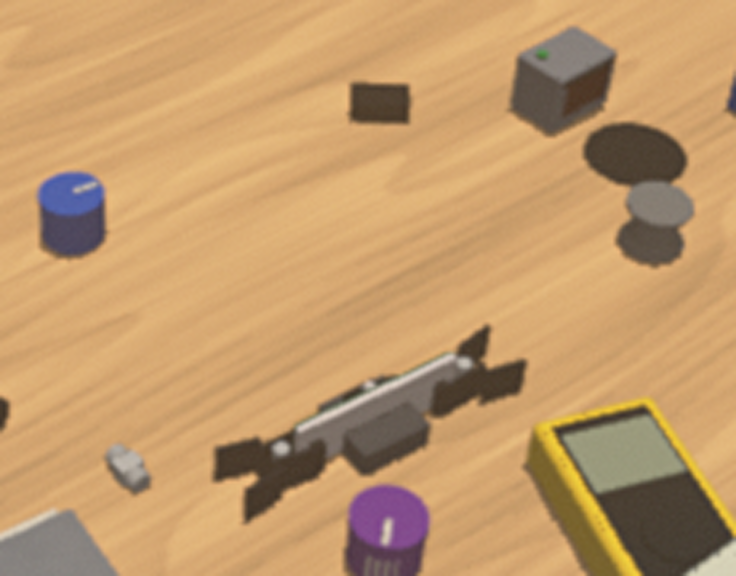

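Both clamps grip the board ends (left near (280,455), right near (470,370)), no sinks are left on the bench, and the bystanders stand where they were.

```bash
python3 -c "
from rig import ticket
print(ticket.sign_off())"
```

```text
the job is handed in; nothing more can be done
None
```

The job is done and handed in at about 55 s, with the arm clear of everything.

- **Pot on the disc:** it stood within about 1 mm of the disc's middle. Its mark faced the scanner window to within about 0.2°, and it stayed there released for about 18 s while I set the clamps.
- **Clamps:** each end of the board has one, upright, with the jaws biting about 16 mm in from the edge and the foot at the bench. The clamp on the -y end is turned about 3° from the board line. I left it.
- **Drawer contents:** the pot is upright inside, along with both heat sinks. I saw only two sinks on the bench. The first sink was found a few centimetres from where I had put it, either knocked or brushed by the gripper, but it still stood inside the drawer.
- **Drawer shut:** I pushed until it stopped hard at about 17 N. One reading of the handle suggested it had moved only about 157 mm, short of the 165 mm full travel. The drawer front measured about 160 mm open to begin with, and its edge now sits flush with the unit to within about 1 mm, so I take it as fully shut.
- **Other things:** the last scene and top views show the bystanders where they were.

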